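Turn the fan modules over, load the fan chassis and shut its lid

ROBOT

A 7-joint arm with a two-finger parallel gripper is mounted at the origin on the work surface. World frame = base frame: x ahead of the robot, y to its left, z up, the work surface at z = 0. Lengths are in m, angles in rad, forces in N, time in s.
With the tool pointing down it reaches from about 0.4 to 0.85 m from the base axis. Payload 10.4 kg.
Tool frame: the origin (TCP) lies midway between the tips of the shut fingers; the grasp point (between the pads) lies 19 mm behind it (arm.grip_depth is the distance from the TCP to the grasp point, in m); z points along the fingers, y is the direction in which the jaws open and shut (so a half turn about z gives the same grasp; the last joint's range is limited). The gripper opens to 85 mm and grips with 20 to 120 N. Pads are 22 mm wide; open, the fingers measure 114 mm over their backs; the gripper's body (76 mm by 85 mm) begins 54 mm behind the grasp point. The pads swing forward as they close: fully open they stand 13 mm farther back than shut.
Start: joints at [1.206, 0.332, -0.065, 1.46, 0.022, 1.35, -0.088], TCP at [0.21, -0.589, 0.231] pointing down, gripper open.
Joint ranges: [-2.6, 2.6], [-0.5, 2.12], [-1.47, 1.34], [0.16, 2.42], [-1.27, 4.41], [0.06, 2.06], [-2.6, 2.6]. Speed limits (rad/s): [2.22, 2.22, 2.79, 2.79, 3.14, 3.14, 3.14].

INTERFACE

Orientations are given as a rotation vector (axis times angle).
In Python, from workcell import arm, grab_frame, camera_params gives the robot as it stands.
- The arm moves only by the tool step_arm, never from a script. Its arguments are lists of equal length, an entry for each row: "travel": the shift along the tool's x, y, z in m, a list of three; "angular": the turn, a rotation vector about the tool's x, y, z in rad, a list of three; "hand": the closure, from 0 (fully open) to 1 (shut). A call has 1 to 20 rows; each row is the pose to reach, as a shift and turn from the pose commanded when the call began, along the tool's axes at that moment; what a row does not reach only later rows make up. A row lasts 1/8 s, in which the tool goes at most 62.5 mm and 10.7 degrees, less where a joint would pass 70% of its speed; a pose out of reach is approached as far as the arm can. A call with a gripper value outside its range is refused whole. The fingers move at their own pace and stop on an object; "newtons" is the grip in N (left out, the last holds). Time passes only in rows, so rows that repeat a pose let the fingers close. It gives the time, the measured TCP pose, the force and the opening at its end, in the units of the state.
- arm.state(): the state, without advancing time (a new reading comes with each control period).
- grab_frame(name): name is "side" or "top" or "wrist"; returns the picture (480x640x3 uint8, blue, green, red); there is no depth.
- camera_params(name): a dict with "camera_matrix" (3x3 intrinsics, pixels), "R" (3x3) and "t" (3): a world point X has camera coordinates R X + t. Camera axes: x right, y down, z forward; pixel columns grow to the right and rows downward; lengths in m; the calibration is good to about 2 mm. A picture is of the moment at which its call begins: read the wrist's pose just before it. camera_params takes no time and is no camera call; for the wrist camera it gives the pose at the moment of the call.
- arm.job_done(): hands the job in, once; it reports no verdict.
The state is a dict: "t": time; "qpos": joint angles; "qd": joint speeds; "effort": joint torques, N m; "tool_pos": TCP position; "eef_rot": TCP orientation; "contact_force": force on the tool from outside, world axes, zero at the start; "wrist_torque": the same for the moment, N m; "opening": opening from 0.0 (shut) to 1.0 (fully open).
Only numpy, scipy, OpenCV 4.12 (cv2) and the standard library are available. Lean on these libraries where they do the work, as an engineer would, in place of code of your own. Each camera call takes 0.05 s, during which the arm holds its last target.

TASK

The two or three fan modules lie on the bench with their wire guard underneath. Turn every fan over and set it flat in the open chassis, guard upward and fully down on a light square bay pad between its four corner posts, one fan to a pad (any pad). When all are in, push the red knee of the lid's folding stay in towards the hinge to unlock it, then lower the lid gently until it is fully shut, leaving the glue bottle, tape roll, mug and screwdriver alone.

Things in the scene. Friction and masses are not known exactly. Their poses are not given: they have to be found in the camera images.
- fan0_center (a point): cooling fan module, black square frame 52 x 52 mm, 38 mm thick, 140 g, all four sides plain. One square face shows an orange hub and grey blades (open side), the other bright steel wire rings (the guard). Point at its centre; its own +z points out of the hub side, its own -z out of the guard side (at the start the guard is underneath); x, y along its sides. May be absent.
- fan1_center (a point): cooling fan module, black square frame 52 x 52 mm, 38 mm thick, 140 g, all four sides plain. One square face shows an orange hub and grey blades (open side), the other bright steel wire rings (the guard). Point at its centre; its own +z points out of the hub side, its own -z out of the guard side (at the start the guard is underneath); x, y along its sides. May be absent.
- fan2_center (a point): cooling fan module, black square frame 52 x 52 mm, 38 mm thick, 140 g, all four sides plain. One square face shows an orange hub and grey blades (open side), the other bright steel wire rings (the guard). Point at its centre; its own +z points out of the hub side, its own -z out of the guard side (at the start the guard is underneath); x, y along its sides. May be absent.
- bay0 (a point): centre of the top of bay pad 0: light square 60 mm wide, top 8 mm above the bench, with a steel angle post at each corner (62 mm square between them, arms 10 mm, 12 mm above the pad). Pads 88 mm apart along the chassis' own x (bay0 to bay2 to +x; axes here are the chassis' own, z up). Chassis: fixed grey tray centred on bay1, outside 300 (x) x 200 (y) x 56 mm high, walls 4 mm, floor top 5 mm up
- bay1 (a point): centre of the top of bay pad 1: light square 60 mm wide, top 8 mm above the bench, with a steel angle post at each corner (62 mm square between them, arms 10 mm, 12 mm above the pad). Pads 88 mm apart along the chassis' own x (bay0 to bay2 to +x; axes here are the chassis' own, z up). Chassis: fixed grey tray centred on bay1, outside 300 (x) x 200 (y) x 56 mm high, walls 4 mm, floor top 5 mm up
- bay2 (a point): centre of the top of bay pad 2: light square 60 mm wide, top 8 mm above the bench, with a steel angle post at each corner (62 mm square between them, arms 10 mm, 12 mm above the pad). Pads 88 mm apart along the chassis' own x (bay0 to bay2 to +x; axes here are the chassis' own, z up). Chassis: fixed grey tray centred on bay1, outside 300 (x) x 200 (y) x 56 mm high, walls 4 mm, floor top 5 mm up
- lid_hinge (a point): middle of the lid's hinge line, on the chassis' rim at its own +y side (own y = 100 mm), 56 mm above the bench; axes as the chassis' own, the line runs along x
- lid_edge (a point): middle of the lid's free edge, on the outer face, 200 mm from the hinge. The lid is a flat grey plate 300 x 200 x 5 mm, standing propped open at 80 degrees, leaning a little over the tray
- lid_handle (a point): middle of the lid's black bar handle, a 10 mm thick bar 90 mm long parallel to the hinge, 25 mm off the outer face, 175 mm from the hinge
- lid (a joint): lid angle: 0 = propped open (80 degrees up), grows as it closes, 1.40 = fully shut. A stiff friction hinge (0.65 N m): once the stay is unlocked the lid stays where it is left and has to be pushed down, 3 to 8 N near its free edge
- knee_grip (a point): middle of the red grip (18 mm diameter, 50 mm long, along the chassis' x) at the knee of the folding stay; it spans 6 to 56 mm beyond the chassis' +x end wall. Two 102 mm links: the lower pivots on the chassis' end at own y = -40 mm, 26 mm above the bench; the upper on the lid's end, 140 mm from the hinge. Push the grip to own +y (hinge side) and down some 35 mm to break it (a few N)
- stay_knee (a joint): knee of the stay: 0 = locked, a little past straight against its stop (the lid cannot be lowered); 0.09 = straight; larger = broken and folding, 2.9 with the lid shut. It moves with the lid
- glue: yellow squeeze bottle, 60 mm across, 160 mm tall, origin under its foot; leave alone
- tape: blue roll of tape lying flat, 96 mm across, 30 mm high, origin under its centre; leave alone
- mug: red mug, 80 mm across, 90 mm tall, origin under its foot; leave alone
- driver: screwdriver lying on the bench, origin near its middle; leave alone
Mind the look-alikes: they are no part of the job. Leave any blue look-alike of the part that bears fan1_center alone.

How it is judged:
On the way, in this order (a step that is already met when the one before it is completed fails the run):
1. all fans lie flat, guard up, on bay pads and are let go, with the lid still propped open (angle between each of fan0_center, fan1_center, fan2_center's own z axis and vertical above 3.02 rad and ((horizontal distance between fan0_center and bay0 below 0.012 m and z of fan0_center in the frame of bay0 below 0.025 m) or (horizontal distance between fan0_center and bay1 below 0.012 m and z of fan0_center in the frame of bay1 below 0.025 m) or (horizontal distance between fan0_center and bay2 below 0.012 m and z of fan0_center in the frame of bay2 below 0.025 m)) and ((horizontal distance between fan1_center and bay0 below 0.012 m and z of fan1_center in the frame of bay0 below 0.025 m) or (horizontal distance between fan1_center and bay1 below 0.012 m and z of fan1_center in the frame of bay1 below 0.025 m) or (horizontal distance between fan1_center and bay2 below 0.012 m and z of fan1_center in the frame of bay2 below 0.025 m)) and ((horizontal distance between fan2_center and bay0 below 0.012 m and z of fan2_center in the frame of bay0 below 0.025 m) or (horizontal distance between fan2_center and bay1 below 0.012 m and z of fan2_center in the frame of bay1 below 0.025 m) or (horizontal distance between fan2_center and bay2 below 0.012 m and z of fan2_center in the frame of bay2 below 0.025 m)) and linear speed of each of fan0, fan1, fan2 below 0.03 m/s and contact force between the fingers and fan0 below 0.5 N and contact force between the fingers and fan1 below 0.5 N and contact force between the fingers and fan2 below 0.5 N and value of joint lid below 0.1 rad), for 0.2 s.
2. the stay's knee is broken (value of joint stay_knee above 0.3 rad), for 0.2 s.
At the end, for the whole second after the job is handed in: every fan flat with its guard up (within 0.12 rad), its centre within 12 mm of the centre of a bay pad and resting on it, at rest; the lid shut (lid angle above 1.36) (angle between each of fan0_center, fan1_center, fan2_center's own z axis and vertical above 3.02 rad and ((horizontal distance between fan0_center and bay0 below 0.012 m and z of fan0_center in the frame of bay0 below 0.025 m) or (horizontal distance between fan0_center and bay1 below 0.012 m and z of fan0_center in the frame of bay1 below 0.025 m) or (horizontal distance between fan0_center and bay2 below 0.012 m and z of fan0_center in the frame of bay2 below 0.025 m)) and ((horizontal distance between fan1_center and bay0 below 0.012 m and z of fan1_center in the frame of bay0 below 0.025 m) or (horizontal distance between fan1_center and bay1 below 0.012 m and z of fan1_center in the frame of bay1 below 0.025 m) or (horizontal distance between fan1_center and bay2 below 0.012 m and z of fan1_center in the frame of bay2 below 0.025 m)) and ((horizontal distance between fan2_center and bay0 below 0.012 m and z of fan2_center in the frame of bay0 below 0.025 m) or (horizontal distance between fan2_center and bay1 below 0.012 m and z of fan2_center in the frame of bay1 below 0.025 m) or (horizontal distance between fan2_center and bay2 below 0.012 m and z of fan2_center in the frame of bay2 below 0.025 m)) and linear speed of each of fan0, fan1, fan2 below 0.03 m/s and value of joint lid above 1.36 rad); the robot touches nothing.
It fails at once if the glue bottle is moved more than 4 cm (distance of glue from where it was at the start of the episode above 0.04 m).
It fails at once if the tape roll is moved more than 4 cm (distance of tape from where it was at the start of the episode above 0.04 m).
It fails at once if the mug is moved more than 4 cm (distance of mug from where it was at the start of the episode above 0.04 m).
It fails at once if the screwdriver is moved more than 4 cm (distance of driver from where it was at the start of the episode above 0.04 m).
It fails at once if the lid is slammed (faster than 3 rad/s) (velocity of joint lid above 3 rad/s).
Of fan0, fan1, fan2 only 2 to 3 are there at a start; the rules pass over those that are not, and their reading is None.
At some moment in a run one of fan0, fan1, fan2 may be knocked a few centimetres aside while the robot is not near it.
Once in a run the grip may slacken for a moment while it holds something.
It also fails if it takes over 210 s, if anything falls off the work surface, if the arm or the gripper's body presses on something with over 40 N, if the wrist force passes 120 N, or if a joint passes its speed limit or range.

## Working session

There is one attempt and no reset: what is moved stays moved. The work goes in short steps, Python scripts to look and compute and a tool call to move; the robot and the scene stay as the last step left them, time stands still between calls to the robot, and variables do not carry over. Pictures are saved under pics/ and viewed, and the job is handed in when it is done.

Besides the shell and the picture viewer there is one more tool, called after ">>>" in YAML: its name, and indented under it one key for each argument. step_arm: Moves the arm, as the interface text tells. Its arguments: {"type":"object","properties":{"travel":{"type":"array"},"angular":{"type":"array"},"hand":{"type":"array"},"newtons":{"type":"number"}},"required":["travel","angular","hand"]}

```bash
mkdir -p pics; ls; python3 - <<'E'
from workcell import arm, grab_frame, camera_params
import cv2, numpy as np
np.set_printoptions(precision=4,suppress=True)
print(arm.state()); print(arm.grip_depth)
for n in ["side","top","wrist"]:
    p=camera_params(n); print(n,p)
    cv2.imwrite(f"pics/a_{n}.png",grab_frame(n))
E
```

```text
pics
{'t': 0.0, 'qpos': array([ 1.2064,  0.3329, -0.0647,  1.461 ,  0.0216,  1.3499, -0.0885]), 'qd': array([-0.0008,  0.0009,  0.0007,  0.0004,  0.0019, -0.0001, -0.0006]), 'effort': array([  0.    , -62.5438,   0.0491, -39.1608,   0.0161,   0.0098,
        -0.    ]), 'tool_pos': array([ 0.2093, -0.5885,  0.2305]), 'eef_rot': array([-3.0944, -0.534 ,  0.0005]), 'contact_force': array([ 0.1775, -0.2146, -1.036 ]), 'wrist_torque': array([-0.0442, -0.0074,  0.0154]), 'opening': 0.9997375914149507}
0.0187
side {'camera_matrix': array([[624.9401,   0.    , 316.7075],
       [  0.    , 624.9401, 236.9904],
       [  0.    ,   0.    ,   1.    ]]), 'R': array([[-0.9868, -0.1619, -0.0006],
       [-0.1056,  0.6462, -0.7558],
       [ 0.1228, -0.7458, -0.6548]]), 't': array([0.5499, 0.2149, 1.3971])}
top {'camera_matrix': array([[472.0924,   0.    , 320.1817],
       [  0.    , 472.0924, 235.2983],
       [  0.    ,   0.    ,   1.    ]]), 'R': array([[ 0.009 , -0.9998, -0.0166],
       [-0.9935, -0.0071, -0.1135],
       [ 0.1134,  0.0175, -0.9934]]), 't': array([-0.0543,  0.569 ,  1.1462])}
wrist {'camera_matrix': array([[342.1125,   0.    , 312.8553],
       [  0.    , 342.1125, 238.5565],
       [  0.    ,   0.    ,   1.    ]]), 'R': array([[ 0.3356, -0.942 , -0.0008],
       [-0.9087, -0.324 ,  0.2634],
       [-0.2484, -0.0876, -0.9647]]), 't': array([-0.6245, -0.0348,  0.3792])}
```

View pics/a_side.png

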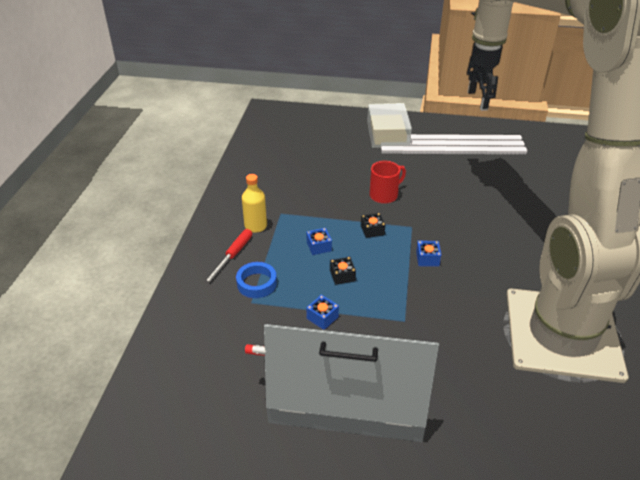

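View pics/a_top.png

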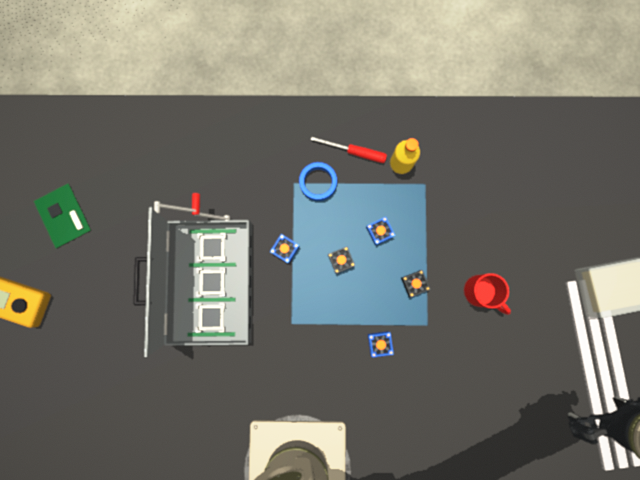

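View pics/a_wrist.png

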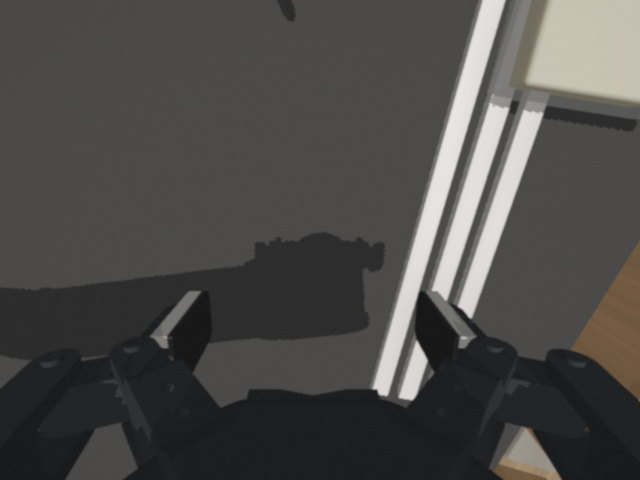

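Top view: two black fans at about (341,261) and (417,284), and three blue look-alikes. The chassis is at (208,282) with its lid on the left, and the red knee is at (196,204). Next I'll measure them.

```bash
cat > h.py <<'E'
import cv2, numpy as np
from workcell import arm, grab_frame, camera_params
from scipy.spatial.transform import Rotation as Ro
np.set_printoptions(precision=4,suppress=True)
def ray(name_or_p,u,v):
    p=camera_params(name_or_p) if isinstance(name_or_p,str) else name_or_p
    d=np.linalg.inv(p['camera_matrix'])@np.array([u,v,1.]); R=p['R']
    return -R.T@p['t'], R.T@d
def onz(c,u,v,z):
    o,d=ray(c,u,v); return o+d*(z-o[2])/d[2]
def proj(c,X):
    p=camera_params(c) if isinstance(c,str) else c
    q=p['camera_matrix']@(p['R']@np.asarray(X,float)+p['t']); return q[:2]/q[2]
def tri(c1,uv1,c2,uv2):
    o1,d1=ray(c1,*uv1);o2,d2=ray(c2,*uv2)
    A=np.stack([d1,-d2],1);s=np.linalg.lstsq(A,o2-o1,rcond=None)[0]
    a=o1+d1*s[0];b=o2+d2*s[1]; return (a+b)/2,np.linalg.norm(a-b)
def blobs(m,amin=5):
    n,l,st,c=cv2.connectedComponentsWithStats(m.astype(np.uint8))
    return [(c[i].round(1),st[i].tolist()) for i in range(1,n) if st[i][4]>=amin],l
E
python3 - <<'E'
from h import *
im=cv2.imread('pics/a_top.png')
b,g,r=[im[...,i].astype(int) for i in range(3)]
o=(r>180)&(g>80)&(g<170)&(b<90)
for c,s in blobs(o,10)[0]: print('orange',c,s,onz('top',*c,.038))
w=(r>190)&(g>190)&(b>190)
for c,s in blobs(w,10)[0]:
    if s[0]<300: print('white',c,s,onz('top',*c,.008))
cv2.imwrite('pics/b_ch.png',cv2.resize(im[190:360,120:270],None,fx=4,fy=4,interpolation=cv2.INTER_CUBIC)[:600,:600])
cv2.imwrite('pics/b_fan.png',cv2.resize(im[200:320,310:450],None,fx=5,fy=5,interpolation=cv2.INTER_CUBIC))
red=(r>150)&(g<60)&(b<60)
for c,s in blobs(red,10)[0]: print('red',c,s)
E
```

```text
orange [412.7 140.7] [403, 138, 16, 9, 26] [ 0.8115 -0.282   0.038 ]
orange [410.1 152.9] [405, 144, 11, 15, 63] [ 0.7798 -0.275   0.038 ]
orange [ 26.2 302.6] [0, 279, 43, 48, 126] [0.3964 0.6743 0.038 ]
orange [ 25.4 302.7] [21, 298, 7, 12, 14] [0.3961 0.6763 0.038 ]
white [133.4   4.5] [124, 0, 20, 13, 95] [1.1995 0.4638 0.008 ]
white [149.   3.] [148, 1, 3, 5, 11] [1.2038 0.4214 0.008 ]
white [156.5 206.3] [155, 202, 4, 10, 38] [0.6444 0.3737 0.008 ]
white [147.8 278. ] [145, 208, 7, 149, 276] [0.46   0.3869 0.008 ]
white [ 75.4 219.7] [70, 211, 12, 18, 107] [0.6081 0.5824 0.008 ]
white [184.3 230.1] [182, 229, 5, 4, 15] [0.5831 0.299  0.008 ]
white [224.4 283.6] [192, 228, 56, 113, 3855] [0.4476 0.1915 0.008 ]
white [294.9 441.2] [250, 422, 94, 58, 2899] [0.0686 0.0075 0.008 ]
red [367.5 153.5] [347, 145, 39, 17, 224]
red [192.6 200.2] [192, 194, 2, 13, 21]
red [197.7 202.2] [196, 194, 4, 20, 56]
red [492.1 293.2] [474, 274, 36, 40, 325]
```

View pics/b_ch.png

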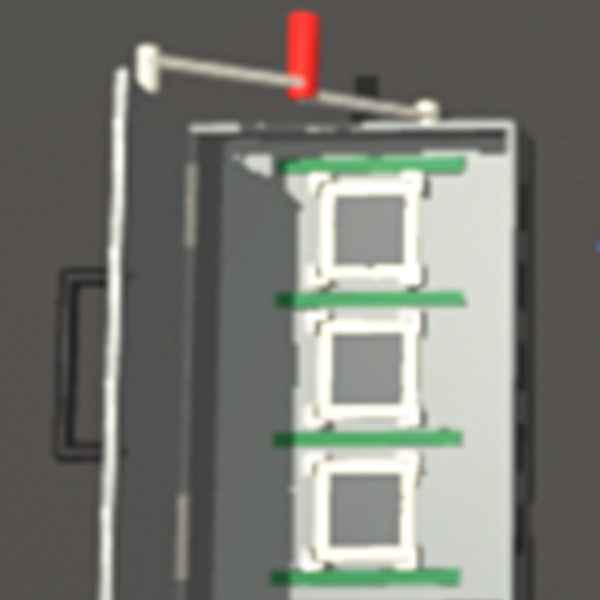

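View pics/b_fan.png

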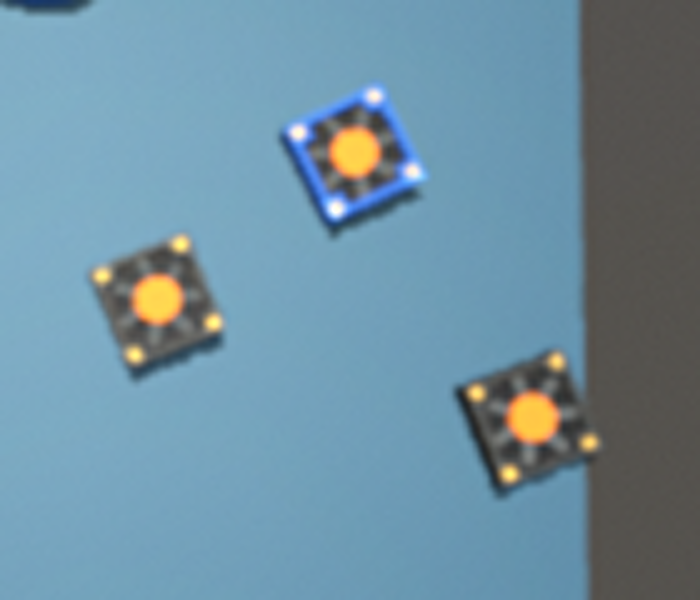

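```bash
python3 - <<'E'
from h import *
f=lambda p:np.array(p)/5+[310,200]-0.4
for n,hub,cs in [('A',(157,299),[(180,243),(101,275),(134,355),(214,322)]),('B',(532,417),[(557,361),(476,393),(509,474),(589,442)])]:
    P=np.array([onz('top',*f(c),.038)[:2] for c in cs])
    print(n,onz('top',*f(hub),.038),P.mean(0),[np.linalg.norm(P[i]-P[(i+1)%4]).round(4) for i in range(4)],
     [np.degrees(np.arctan2(*(P[(i+1)%4]-P[i])[::-1])).round(1)%90 for i in range(4)])
# pads in crop (4x, offset 120,190): inner square centres
g=lambda p:np.array(p)/4+[120,190]-0.375
for c in [(369,230),(367,370),(364,511)]: print('pad',onz('top',*g(c),.008))
# rim corners
print('rim',onz('top',*g((515,122)),.056),onz('top',*g((190,127)),.056))
im=cv2.imread('pics/a_side.png')
cv2.imwrite('pics/b_s1.png',cv2.resize(im[310:450,220:450],None,fx=3.4,fy=3.4,interpolation=cv2.INTER_CUBIC))
im=cv2.imread('pics/a_top.png')
for c in [(189.5,199,'knee')]: print(onz('top',195.5,203,.15))
for n,u,v in [('blue1',285,249),('blue2',380,231),('blue3',381,345),('tape',318,181),('mug',490,290)]: print(n,onz('top',u,v,.03))
E
```

```text
A [ 0.5093 -0.1017  0.038 ] [ 0.5094 -0.1019] [np.float64(0.0422), np.float64(0.0426), np.float64(0.0426), np.float64(0.0424)] [np.float64(22.5), np.float64(22.80000000000001), np.float64(22.799999999999997), np.float64(23.4)]
B [ 0.453  -0.2853  0.038 ] [ 0.4528 -0.2857] [np.float64(0.0429), np.float64(0.0422), np.float64(0.0422), np.float64(0.0421)] [np.float64(21.900000000000006), np.float64(21.69999999999999), np.float64(22.099999999999994), np.float64(20.8)]
pad [0.5398 0.2265 0.008 ]
pad [0.4511 0.2247 0.008 ]
pad [0.3631 0.2235 0.008 ]
rim [0.603  0.1268 0.056 ] [0.5985 0.3276 0.056 ]
[0.6278 0.2321 0.15  ]
blue1 [0.5346 0.0378 0.03  ]
blue2 [ 0.5815 -0.199   0.03  ]
blue3 [ 0.3024 -0.1999  0.03  ]
tape [ 0.708  -0.0429  0.03  ]
mug [ 0.4376 -0.4675  0.03  ]
```

View pics/b_s1.png

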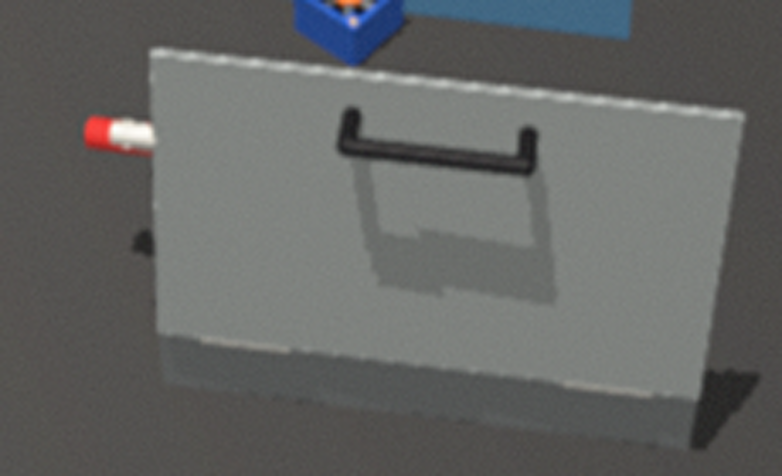

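```bash
python3 - <<'E'
from h import *
import itertools
s=arm.state(); q=s['qpos']; R=Ro.from_rotvec(s['eef_rot']).as_matrix(); print(R)
for sg in itertools.product([1,-1],repeat=7):
    M=np.eye(3)
    for i,(a,k) in enumerate(zip('zyzyzyz',sg)):
        v={'z':[0,0,1],'y':[0,1,0]}[a]; M=M@Ro.from_rotvec(np.array(v)*k*q[i]).as_matrix()
    D=M.T@R; 
    e=min((np.linalg.norm(D-Ro.from_euler('z',a).as_matrix()),a) for a in [0,np.pi/2,np.pi,-np.pi/2])
    if e[0]<.06: print(sg,e)
E
```

```text
[[ 0.9421  0.3352 -0.0004]
 [ 0.3352 -0.9421  0.001 ]
 [-0.     -0.001  -1.    ]]
(-1, 1, -1, 1, -1, 1, -1) (np.float64(7.053701957124217e-16), 1.5707963267948966)
(-1, -1, -1, -1, -1, -1, -1) (np.float64(0.0029282456780753583), 1.5707963267948966)
```

>>> step_arm:
  travel:
    - [0.435, -0.418, -0.07]
    - [0.435, -0.418, -0.07]
    - [0.435, -0.418, -0.07]
    - [0.435, -0.418, -0.07]
    - [0.435, -0.418, -0.07]
    - [0.435, -0.418, -0.07]
    - [0.435, -0.418, -0.07]
  angular:
    - [0, 0, 0]
    - [0, 0, 0]
    - [0, 0, 0]
    - [0, 0, 0]
    - [0, 0, 0]
    - [0, 0, 0]
    - [0, 0, 0]
  hand: [0, 0, 0, 0, 0, 0, 0]

```text
t: 1.02
tool_pos: [0.4042, -0.1982, 0.282]
eef_rot: [3.095, 0.534, 0.0]
contact_force: [0.2, 0.0, -0.1]
opening: 0.996
```

```bash
cat > rec.py <<'E'
import json
from h import *
s=arm.state()
open('rec.jsonl','a').write(json.dumps([list(s['qpos']),list(s['tool_pos'])])+'\n')
print({k:(np.round(v,4) if not isinstance(v,float) else round(v,3)) for k,v in s.items() if k in('t','qpos','tool_pos','eef_rot','contact_force','opening')})
E
python3 rec.py
```

```text
{'t': 1.025, 'qpos': array([ 0.8049, -0.0622, -0.4264,  1.7945, -0.0257,  1.4035, -0.8456]), 'tool_pos': array([ 0.4042, -0.1982,  0.282 ]), 'eef_rot': array([3.0953, 0.534 , 0.0001]), 'contact_force': array([ 0.2098,  0.0275, -0.0944]), 'opening': 0.996}
```

>>> step_arm:
  travel:
    - [0, 0, -0.07]
    - [0, 0, -0.07]
    - [0, 0, -0.07]
  angular:
    - [0, 0, 0]
    - [0, 0, 0]
    - [0, 0, 0]
  hand: [0, 0, 0]

```text
t: 1.4
tool_pos: [0.4038, -0.2004, 0.3517]
eef_rot: [3.095, 0.533, 0.001]
contact_force: [-0.4, -0.8, -0.6]
opening: 1.003
```

```bash
python3 rec.py
```

```text
{'t': 1.4, 'qpos': array([ 0.8089, -0.0769, -0.4166,  1.6643, -0.0309,  1.5469, -0.8353]), 'tool_pos': array([ 0.4038, -0.2004,  0.3517]), 'eef_rot': array([3.0954, 0.5334, 0.0008]), 'contact_force': array([-0.3991, -0.8173, -0.6031]), 'opening': 1.003}
```

```bash
cat > kin.py <<'E'
from h import *
import json
from scipy.optimize import least_squares
SG=(-1,1,-1,1,-1,1,-1)
def chain(q):
    M=np.eye(3);out=[]
    for a,k,x in zip('zyzyzyz',SG,q):
        v=np.array([0,0,1.] if a=='z' else [0,1.,0]); M=M@Ro.from_rotvec(v*k*x).as_matrix(); out.append(M)
    return out
def fk(q,P):
    o=chain(q); ez=np.array([0,0,1.]);ex=np.array([1.,0,0])
    h,L1,L2,L3=P[:4]; 
    p=h*ez+L1*o[1]@ez+L2*o[3]@ez+L3*o[6]@ez
    if len(P)>4: p=p+P[4]*o[0]@ex+P[5]*o[2]@ex+P[6]*o[4]@ex
    return p, o[6]@Ro.from_euler('z',np.pi/2).as_matrix()
def fit(n=4):
    D=[json.loads(l) for l in open('rec.jsonl')]
    x0=np.array([.3,.4,.4,.25]+[0]*(n-4))
    f=lambda P:np.concatenate([fk(q,P)[0]-np.array(p) for q,p in D])
    r=least_squares(f,x0); return r.x, np.abs(r.fun).max()
E
python3 - <<'E'
import json
open('rec.jsonl','a').write(json.dumps([[1.2064,0.3329,-0.0647,1.461,0.0216,1.3499,-0.0885],[0.2093,-0.5885,0.2305]])+'\n')
from kin import *
print(fit()); print(fit(7))
E
```

```text
(array([89.3249,  0.9243,  0.4643, 89.8793]), np.float64(0.03567217831907124))
(array([35.1593,  0.6225,  0.3821, 35.4691,  0.0951, -0.0008, -0.0405]), np.float64(0.03559583352323836))
```

```bash
cat > plan.py <<'E'
from h import *
def tool(H,p,ys=1):
    H,p=np.radians([H,p]); z=np.array([np.cos(p)*np.cos(H),np.cos(p)*np.sin(H),-np.sin(p)])
    y=ys*np.array([-np.sin(H),np.cos(H),0]); return np.stack([np.cross(y,z),y,z],1)
def go(R,tcp,ref=None):
    """travel+angular from current state (or ref=(R,p)) to pose"""
    if ref is None:
        s=arm.state(); ref=(Ro.from_rotvec(s['eef_rot']).as_matrix(),s['tool_pos'])
    R0,p0=ref
    t=R0.T@(np.asarray(tcp)-p0); a=Ro.from_matrix(R0.T@R).as_rotvec()
    print('travel',t.round(4),'angular',a.round(4),'rows',np.ceil(max(np.linalg.norm(t)/.0625,np.degrees(np.linalg.norm(a))/10.7)))
    return t,a
def gp(R,g,back=0): return np.asarray(g)+R[:,2]*(.019-back)
E
python3 - <<'E'
from plan import *
R=tool(-67.2,45,1); print(R)
go(R,gp(R,[.5094,-.1019,.025],.12))
E
```

```text
[[-0.274   0.9219  0.274 ]
 [ 0.6519  0.3875 -0.6519]
 [-0.7071  0.     -0.7071]]
travel [ 0.1283 -0.129   0.2553] angular [-0.635  -0.6006 -1.5354] rows 10.0
```

>>> step_arm:
  travel:
    - [0.128, -0.129, 0.15]
    - [0.128, -0.129, 0.15]
    - [0.128, -0.129, 0.15]
    - [0.128, -0.129, 0.15]
    - [0.128, -0.129, 0.15]
    - [0.128, -0.129, 0.15]
    - [0.128, -0.129, 0.15]
    - [0.128, -0.129, 0.15]
    - [0.128, -0.129, 0.15]
    - [0.128, -0.129, 0.15]
    - [0.128, -0.129, 0.15]
    - [0.128, -0.129, 0.15]
  angular:
    - [-0.635, -0.601, -1.535]
    - [-0.635, -0.601, -1.535]
    - [-0.635, -0.601, -1.535]
    - [-0.635, -0.601, -1.535]
    - [-0.635, -0.601, -1.535]
    - [-0.635, -0.601, -1.535]
    - [-0.635, -0.601, -1.535]
    - [-0.635, -0.601, -1.535]
    - [-0.635, -0.601, -1.535]
    - [-0.635, -0.601, -1.535]
    - [-0.635, -0.601, -1.535]
    - [-0.635, -0.601, -1.535]
  hand: [0, 0, 0, 0, 0, 0, 0, 0, 0, 0, 0, 0]

```text
t: 2.9
tool_pos: [0.481, -0.0362, 0.2012]
eef_rot: [1.347, 2.024, -0.558]
contact_force: [-0.4, -0.5, -0.0]
opening: 0.997
```

```bash
python3 rec.py; python3 - <<'E'
from kin import *
s=arm.state(); print(fk(s['qpos'],[0]*4)[1]); print(fit()); print(fit(7))
from plan import *
R=tool(-67.2,45,1); print(R)
go(R,gp(R,[.5094,-.1019,.025],.12))
cv2.imwrite('pics/c_w.png',grab_frame('wrist'));cv2.imwrite('pics/c_s.png',grab_frame('side'))
E
```

```text
{'t': 2.9, 'qpos': array([ 0.3153,  0.1008, -0.8895,  2.0654,  0.8804,  1.3285, -0.5488]), 'tool_pos': array([ 0.481 , -0.0362,  0.2012]), 'eef_rot': array([ 1.3474,  2.024 , -0.5578]), 'contact_force': array([-0.3624, -0.4743, -0.0122]), 'opening': 0.997}
[[-0.2734  0.9226  0.272 ]
 [ 0.6531  0.3856 -0.6517]
 [-0.7062 -0.0006 -0.708 ]]
(array([0.2975, 0.4508, 0.4836, 0.3896]), np.float64(0.0397405798420809))
(array([ 0.1621,  0.4538,  0.4122,  0.2548,  0.1061, -0.0263,  0.0124]), np.float64(0.03736703111196438))
[[-0.274   0.9219  0.274 ]
 [ 0.6519  0.3875 -0.6519]
 [-0.7071  0.     -0.7071]]
travel [0.0739 0.0008 0.0743] angular [-0.0018 -0.0013 -0.001 ] rows 2.0
```

View pics/c_w.png

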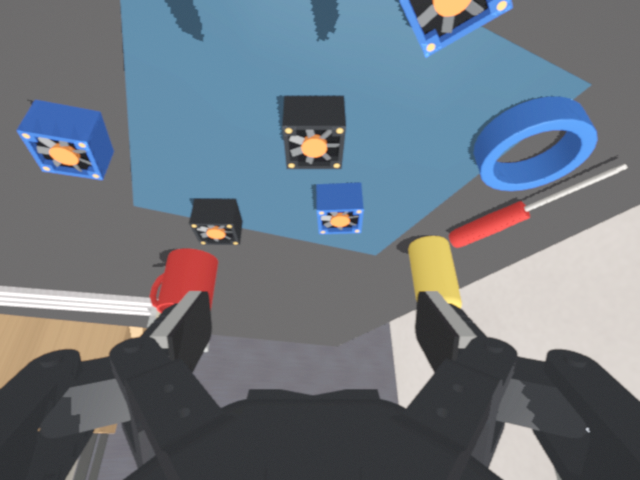

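View pics/c_s.png

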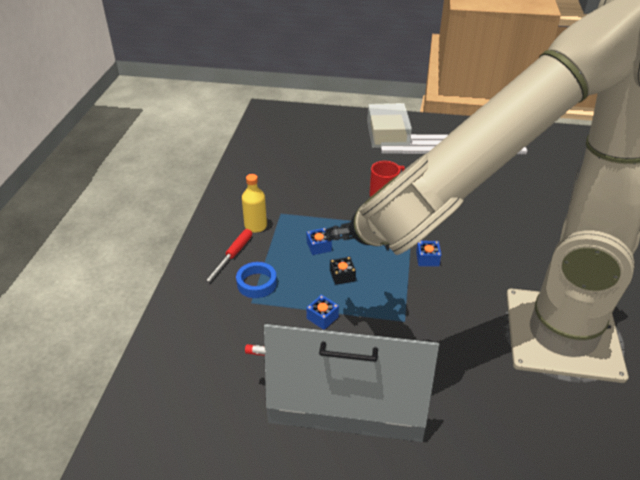

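```bash
python3 - <<'E'
from plan import *
im=cv2.imread('pics/c_w.png')
b,g,r=[im[...,i].astype(int) for i in range(3)]
o=(r>180)&(g>80)&(g<180)&(b<100)
for c,s in blobs(o,40)[0]: print(c,s[4],onz('wrist',*c,.038))
print(proj('wrist',[.5094,-.1019,.038]))
E
```

```text
[ 70.8 150.6] 54 [ 0.3127 -0.1901  0.038 ]
[488.9 229.6] 703 [ 0.763  -0.1479  0.038 ]
[414.2 267.5] 213 [ 0.747  -0.2741  0.038 ]
[313.41   146.2129]
```

>>> step_arm:
  travel:
    - [0.074, 0.001, 0.074]
    - [0.074, 0.001, 0.074]
    - [0.074, 0.001, 0.074]
  angular:
    - [0, 0, 0]
    - [0, 0, 0]
    - [0, 0, 0]
  hand: [0, 0, 0]

```text
t: 3.38
tool_pos: [0.4805, -0.0357, 0.0944]
eef_rot: [1.345, 2.029, -0.562]
contact_force: [0.7, -0.4, 0.2]
opening: 0.999
```

```bash
python3 rec.py; python3 - <<'E'
from plan import *
R=tool(-67.2,45,1)
go(R,gp(R,[.5094,-.1019,.025],0))
f=grab_frame('wrist'); cv2.imwrite('pics/d_w.png',f)
print(proj('wrist',[.5094,-.1019,.038]))
E
```

```text
{'t': 3.375, 'qpos': array([ 0.2383,  0.334 , -0.8555,  2.1412,  1.0719,  1.2964, -0.8171]), 'tool_pos': array([ 0.4805, -0.0357,  0.0944]), 'eef_rot': array([ 1.3451,  2.0292, -0.5621]), 'contact_force': array([ 0.7156, -0.4197,  0.1793]), 'opening': 0.999}
travel [-0.0023  0.0016  0.1191] angular [-0.0047 -0.003   0.004 ] rows 2.0
[312.5906 253.2408]
```

View pics/d_w.png

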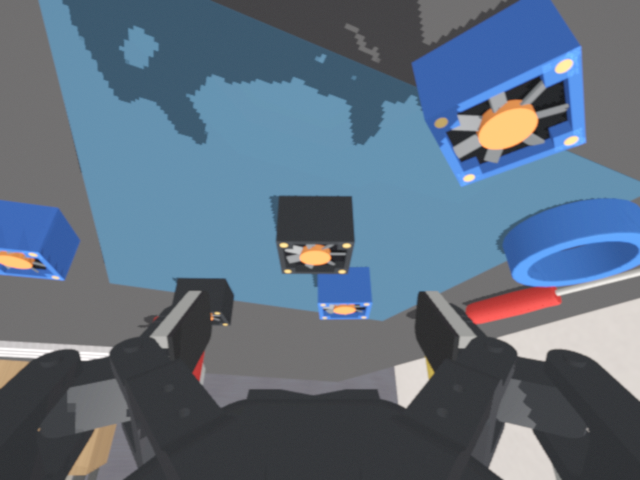

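>>> step_arm:
  travel:
    - [-0.001, 0.001, 0.06]
    - [-0.002, 0.002, 0.1]
    - [-0.002, 0.002, 0.119]
    - [-0.002, 0.002, 0.119]
    - [-0.002, 0.002, 0.119]
  angular:
    - [0, 0, 0]
    - [0, 0, 0]
    - [0, 0, 0]
    - [0, 0, 0]
    - [0, 0, 0]
  hand: [0, 0, 0, 0, 0]

```text
t: 4.05
tool_pos: [0.5181, -0.1126, 0.0163]
eef_rot: [1.344, 2.022, -0.555]
contact_force: [-0.6, 0.0, -0.3]
opening: 1.002
```

```bash
python3 rec.py; python3 - <<'E'
from plan import *
R=tool(-67.2,45,1)
go(R,gp(R,[.5094,-.1019,.025],0))
f=grab_frame('wrist'); cv2.imwrite('pics/e_w.png',f)
E
```

```text
{'t': 4.05, 'qpos': array([ 0.2889,  0.5037, -0.7069,  2.1487,  1.3242,  1.1694, -0.902 ]), 'tool_pos': array([ 0.5181, -0.1126,  0.0163]), 'eef_rot': array([ 1.3444,  2.0224, -0.5548]), 'contact_force': array([-0.6349,  0.0495, -0.3156]), 'opening': 1.002}
travel [ 0.0033 -0.0039  0.0035] angular [ 0.0018  0.0006 -0.0013] rows 1.0
```

View pics/e_w.png

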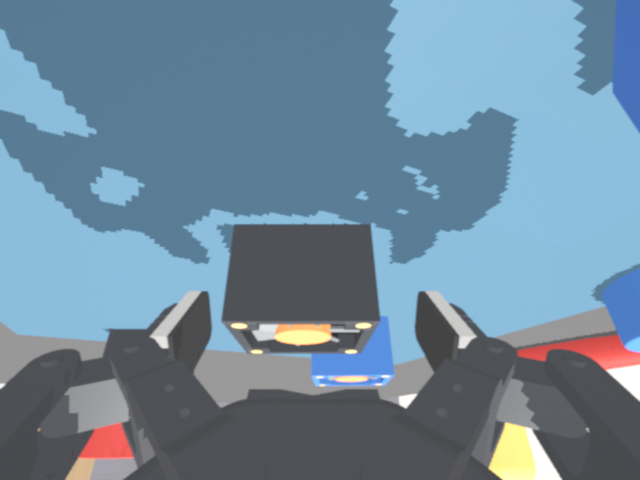

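>>> step_arm:
  travel:
    - [0.003, -0.004, 0.003]
    - [0.003, -0.004, 0.003]
    - [0.003, -0.004, 0.003]
    - [0.003, -0.004, 0.003]
    - [0.003, -0.004, 0.003]
    - [0.003, -0.004, 0.003]
    - [0.003, -0.004, 0.003]
  angular:
    - [0, 0, 0]
    - [0, 0, 0]
    - [0, 0, 0]
    - [0, 0, 0]
    - [0, 0, 0]
    - [0, 0, 0]
    - [0, 0, 0]
  hand: [0, 0, 0.6, 0.6, 0.6, 0.6, 0.6]
  newtons: 50

```text
t: 4.97
tool_pos: [0.5135, -0.1147, 0.0103]
eef_rot: [1.344, 2.024, -0.557]
contact_force: [-1.2, 3.1, 5.4]
opening: 0.603
```

```bash
python3 rec.py; python3 - <<'E'
from plan import *
f=grab_frame('wrist'); cv2.imwrite('pics/f_w.png',f)
E
```

```text
{'t': 4.975, 'qpos': array([ 0.2884,  0.5105, -0.7025,  2.1595,  1.3346,  1.165 , -0.9163]), 'tool_pos': array([ 0.5135, -0.1147,  0.0103]), 'eef_rot': array([ 1.3442,  2.0242, -0.5568]), 'contact_force': array([-1.2465,  3.0673,  5.3809]), 'opening': 0.603}
```

View pics/f_w.png

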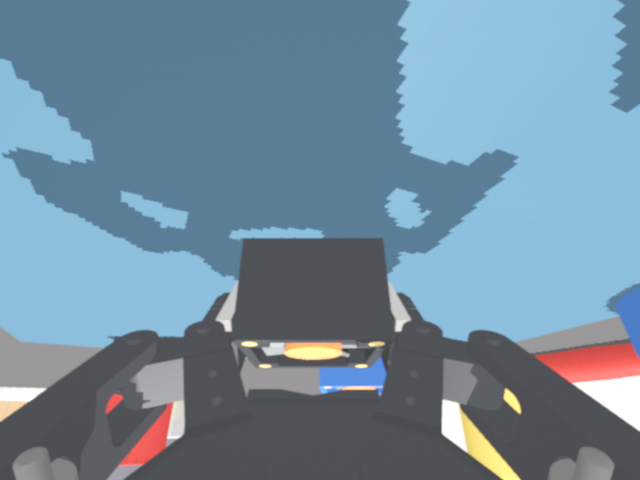

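>>> step_arm:
  travel:
    - [-0.02, 0, -0.02]
    - [-0.06, 0, -0.06]
    - [-0.1, 0, -0.1]
    - [-0.1, 0, -0.1]
  angular:
    - [0, 0, 0]
    - [0, 0, 0]
    - [0, 0, 0]
    - [0, 0, 0]
  hand: [0.7, 0.7, 0.7, 0.7]

```text
t: 5.52
tool_pos: [0.5151, -0.1149, 0.1556]
eef_rot: [1.345, 2.018, -0.553]
contact_force: [0.4, -0.0, -2.3]
opening: 0.605
```

```bash
python3 rec.py; python3 - <<'E'
from plan import *
R=tool(91,45,-1)
go(R,gp(R,[.48,-.135,.16],0))
E
```

```text
{'t': 5.525, 'qpos': array([ 0.4152,  0.1892, -0.813 ,  2.1016,  1.0406,  1.1835, -0.5567]), 'tool_pos': array([ 0.5151, -0.1149,  0.1556]), 'eef_rot': array([ 1.3449,  2.0181, -0.5527]), 'contact_force': array([ 0.433 , -0.0316, -2.2934]), 'opening': 0.605}
travel [ 0.0116 -0.0352  0.0009] angular [0.0069 1.552  0.4218] rows 9.0
```

>>> step_arm:
  travel:
    - [0.012, -0.035, 0]
    - [0.012, -0.035, 0]
    - [0.012, -0.035, 0]
    - [0.012, -0.035, 0]
    - [0.012, -0.035, 0]
    - [0.012, -0.035, 0]
    - [0.012, -0.035, 0]
    - [0.012, -0.035, 0]
    - [0.012, -0.035, 0]
    - [0.012, -0.035, 0]
    - [0.012, -0.035, 0]
  angular:
    - [0.007, 1.552, 0.422]
    - [0.007, 1.552, 0.422]
    - [0.007, 1.552, 0.422]
    - [0.007, 1.552, 0.422]
    - [0.007, 1.552, 0.422]
    - [0.007, 1.552, 0.422]
    - [0.007, 1.552, 0.422]
    - [0.007, 1.552, 0.422]
    - [0.007, 1.552, 0.422]
    - [0.007, 1.552, 0.422]
    - [0.007, 1.552, 0.422]
  hand: [0.7, 0.7, 0.7, 0.7, 0.7, 0.7, 0.7, 0.7, 0.7, 0.7, 0.7]

```text
t: 6.9
tool_pos: [0.4777, -0.1198, 0.1427]
eef_rot: [-1.742, -1.77, -0.713]
contact_force: [0.3, -0.2, -0.7]
opening: 0.602
```

```bash
python3 rec.py; python3 - <<'E'
from plan import *
R=tool(91,45,-1)
go(R,gp(R,[.48,-.135,.027],0))
f=grab_frame('wrist'); cv2.imwrite('pics/g_w.png',f)
f=grab_frame('side'); cv2.imwrite('pics/g_s.png',f)
E
```

```text
{'t': 6.9, 'qpos': array([ 1.028 ,  0.5305, -0.5859,  1.6837, -0.4009,  1.4175,  0.6133]), 'tool_pos': array([ 0.4777, -0.1198,  0.1427]), 'eef_rot': array([-1.7416, -1.7701, -0.7129]), 'contact_force': array([ 0.2586, -0.2472, -0.7468]), 'opening': 0.602}
travel [-0.0925  0.003   0.0901] angular [-0.0067  0.0007 -0.004 ] rows 3.0
```

View pics/g_w.png

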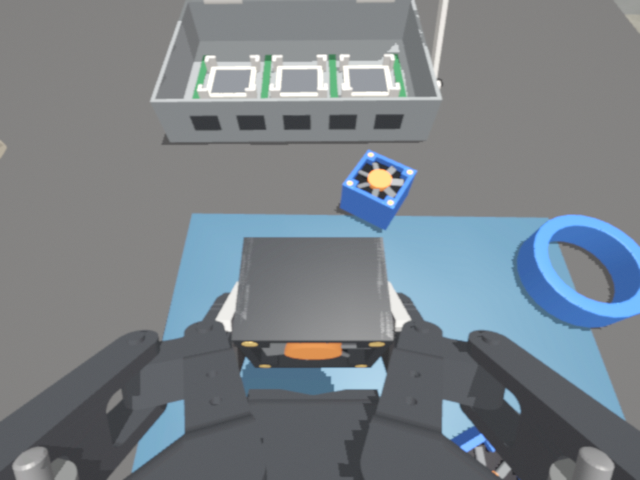

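View pics/g_s.png

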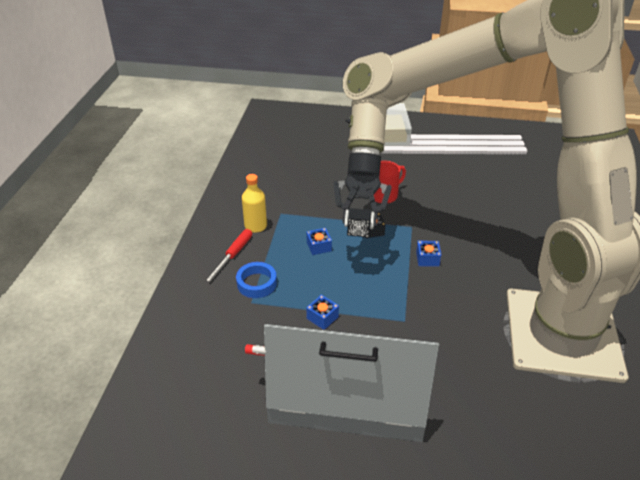

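>>> step_arm:
  travel:
    - [-0.04, 0.002, 0.04]
    - [-0.075, 0.003, 0.073]
    - [-0.09, 0.003, 0.0875]
    - [-0.0925, 0.003, 0.09]
    - [-0.0925, 0.003, 0.09]
    - [-0.0925, 0.003, 0.09]
  angular:
    - [-0.007, 0, -0.004]
    - [-0.007, 0, -0.004]
    - [-0.007, 0, -0.004]
    - [-0.007, 0, -0.004]
    - [-0.007, 0, -0.004]
    - [-0.007, 0, -0.004]
  hand: [0.7, 0.7, 0.7, 0.7, 0.7, 0.7]

```text
t: 7.75
tool_pos: [0.4807, -0.1227, 0.015]
eef_rot: [-1.745, -1.774, -0.724]
contact_force: [0.7, 0.1, -2.0]
opening: 0.599
```

```bash
python3 rec.py; python3 - <<'E'
from plan import *
R=tool(91,45,-1)
go(R,gp(R,[.48,-.135,.027],0))
E
```

```text
{'t': 7.75, 'qpos': array([ 0.9953,  0.7219, -0.5408,  1.7189, -0.3399,  1.2191,  0.7033]), 'tool_pos': array([ 0.4807, -0.1227,  0.015 ]), 'eef_rot': array([-1.7446, -1.774 , -0.7242]), 'contact_force': array([ 0.679,  0.142, -1.986]), 'opening': 0.599}
travel [-0.0002 -0.0009  0.0018] angular [0.0029 0.0009 0.0005] rows 1.0
```

>>> step_arm:
  travel:
    - [-0.002, 0, 0.002]
    - [-0.002, 0, 0.002]
    - [-0.002, 0, 0.002]
    - [-0.002, 0, 0.002]
    - [-0.002, 0, 0.002]
    - [-0.002, 0, 0.002]
  angular:
    - [0, 0, 0]
    - [0, 0, 0]
    - [0, 0, 0]
    - [0, 0, 0]
    - [0, 0, 0]
    - [0, 0, 0]
  hand: [0.7, 0.7, 0.7, 0.3, 0.2, 0.1]

```text
t: 8.5
tool_pos: [0.48, -0.1223, 0.0111]
eef_rot: [-1.744, -1.772, -0.724]
contact_force: [-0.0, -0.6, -0.1]
opening: 0.9
```

```bash
python3 rec.py; python3 - <<'E'
from plan import *
f=grab_frame('wrist'); cv2.imwrite('pics/i_w.png',f)
E
```

```text
{'t': 8.5, 'qpos': array([ 0.9943,  0.7286, -0.5391,  1.7196, -0.3384,  1.2148,  0.7052]), 'tool_pos': array([ 0.48  , -0.1223,  0.0111]), 'eef_rot': array([-1.7437, -1.7719, -0.7237]), 'contact_force': array([-0.006 , -0.5741, -0.113 ]), 'opening': 0.9}
```

View pics/i_w.png

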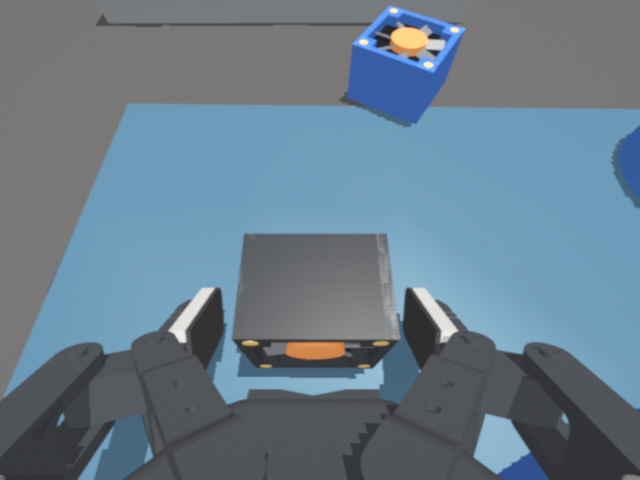

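>>> step_arm:
  travel:
    - [0, 0, -0.05]
    - [0, 0, -0.11]
    - [0, 0, -0.17]
    - [0, 0, -0.17]
  angular:
    - [0, 0, 0]
    - [0, 0, 0]
    - [0, 0, 0]
    - [0, 0, 0]
  hand: [0, 0, 0, 0]

```text
t: 9.05
tool_pos: [0.4827, -0.2469, 0.1335]
eef_rot: [-1.752, -1.774, -0.725]
contact_force: [-0.4, 1.1, -0.9]
opening: 1.001
```

```bash
python3 rec.py; python3 - <<'E'
from plan import *
R=tool(-89,45,1)
go(R,gp(R,[.48,-.125,.026],.17))
f=grab_frame('top'); cv2.imwrite('pics/j_t.png',f[120:420,120:560])
E
```

```text
{'t': 9.05, 'qpos': array([ 1.0702,  0.682 , -0.5001,  1.4469, -0.3142,  1.5576,  0.6878]), 'tool_pos': array([ 0.4827, -0.2469,  0.1335]), 'eef_rot': array([-1.7515, -1.7739, -0.7255]), 'contact_force': array([-0.3528,  1.1366, -0.891 ]), 'opening': 1.001}
travel [ 0.1619 -0.0021  0.1615] angular [ 0.0047 -1.5664 -0.0072] rows 9.0
```

View pics/j_t.png

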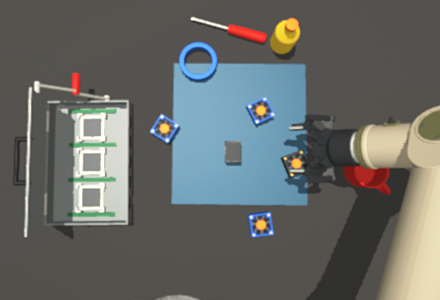

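>>> step_arm:
  travel:
    - [0.162, -0.002, 0.1615]
    - [0.162, -0.002, 0.1615]
    - [0.162, -0.002, 0.1615]
    - [0.162, -0.002, 0.1615]
    - [0.162, -0.002, 0.1615]
    - [0.162, -0.002, 0.1615]
    - [0.162, -0.002, 0.1615]
    - [0.162, -0.002, 0.1615]
    - [0.162, -0.002, 0.1615]
    - [0.162, -0.002, 0.1615]
    - [0.162, -0.002, 0.1615]
    - [0.162, -0.002, 0.1615]
  angular:
    - [0, -0.17, 0]
    - [0, -0.34, 0]
    - [0, -0.51, 0]
    - [0, -0.68, 0]
    - [0.005, -0.85, -0.007]
    - [0.005, -1.02, -0.007]
    - [0.005, -1.2, -0.007]
    - [0.005, -1.4, -0.007]
    - [0.005, -1.566, -0.007]
    - [0.005, -1.566, -0.007]
    - [0.005, -1.566, -0.007]
    - [0.005, -1.566, -0.007]
  hand: [0, 0, 0, 0, 0, 0, 0, 0, 0, 0, 0, 0]

```text
t: 10.6
tool_pos: [0.4762, -0.0152, 0.1324]
eef_rot: [1.745, 1.781, -0.718]
contact_force: [-0.2, -0.4, 0.7]
opening: 1.0
```

```bash
python3 rec.py; python3 - <<'E'
from plan import *
f=grab_frame('wrist'); cv2.imwrite('pics/k_w.png',f)
R=tool(-89,45,1)
go(R,gp(R,[.48,-.125,.026],.0))
print(proj('wrist',[.48,-.131,.052]),proj('wrist',[.48,-.15,.0]))
E
```

```text
{'t': 10.6, 'qpos': array([ 0.0569,  0.4054, -0.6826,  1.9015,  0.8494,  1.5418, -0.9371]), 'tool_pos': array([ 0.4762, -0.0152,  0.1324]), 'eef_rot': array([ 1.7445,  1.7811, -0.7183]), 'contact_force': array([-0.1736, -0.3755,  0.656 ]), 'opening': 1.0}
travel [-0.0035  0.0018  0.172 ] angular [-0.0002 -0.0066  0.003 ] rows 3.0
[314.6182 254.6907] [314.1243 216.86  ]
```

View pics/k_w.png

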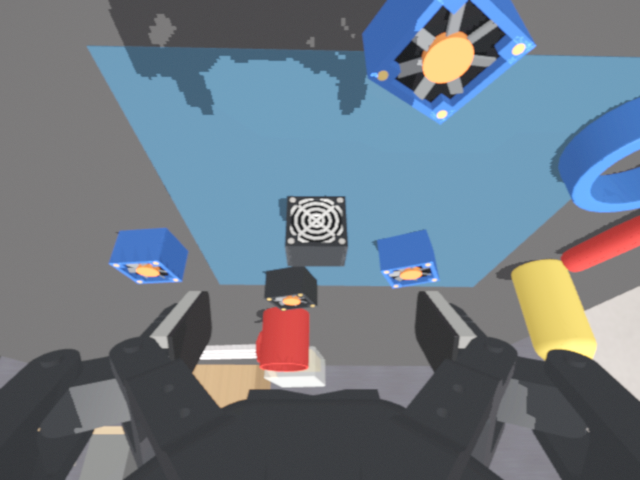

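>>> step_arm:
  travel:
    - [-0.001, 0, 0.05]
    - [-0.003, 0.001, 0.1]
    - [-0.0035, 0.002, 0.15]
    - [-0.0035, 0.002, 0.17]
    - [-0.0035, 0.002, 0.172]
    - [-0.0035, 0.002, 0.172]
  angular:
    - [0, -0.006, 0.003]
    - [0, -0.006, 0.003]
    - [0, -0.006, 0.003]
    - [0, -0.006, 0.003]
    - [0, -0.006, 0.003]
    - [0, -0.006, 0.003]
  hand: [0, 0, 0, 0, 0, 0]

```text
t: 11.4
tool_pos: [0.4814, -0.1361, 0.0129]
eef_rot: [1.739, 1.776, -0.72]
contact_force: [1.1, 0.4, 0.3]
opening: 0.999
```

```bash
python3 rec.py; python3 - <<'E'
from plan import *
f=grab_frame('wrist'); cv2.imwrite('pics/l_w.png',f)
R=tool(-89,45,1)
go(R,gp(R,[.48,-.125,.026],.0))
E
```

```text
{'t': 11.4, 'qpos': array([ 0.1719,  0.5434, -0.5467,  2.0314,  1.0739,  1.2832, -1.0145]), 'tool_pos': array([ 0.4814, -0.1361,  0.0129]), 'eef_rot': array([ 1.7395,  1.7759, -0.7198]), 'contact_force': array([1.0545, 0.3963, 0.2935]), 'opening': 0.999}
travel [-0.0015 -0.0013  0.0021] angular [ 0.003  -0.0005  0.0024] rows 1.0
```

View pics/l_w.png

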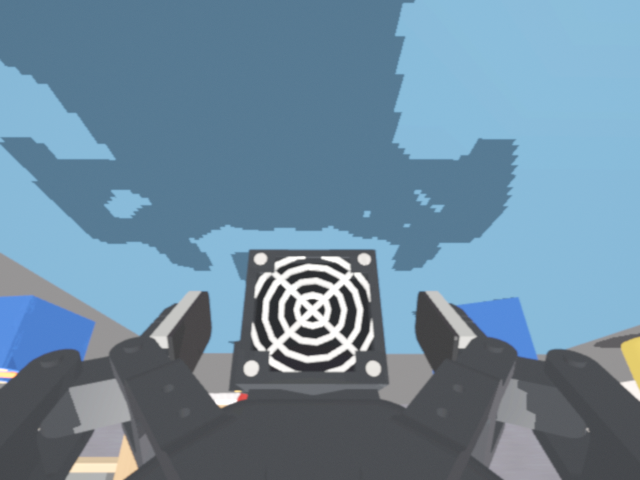

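>>> step_arm:
  travel:
    - [-0.001, -0.001, 0.002]
    - [-0.001, -0.001, 0.002]
    - [-0.001, -0.001, 0.002]
    - [-0.001, -0.001, 0.002]
    - [-0.001, -0.001, 0.002]
    - [-0.001, -0.001, 0.002]
  angular:
    - [0, 0, 0]
    - [0, 0, 0]
    - [0, 0, 0]
    - [0, 0, 0]
    - [0, 0, 0]
    - [0, 0, 0]
  hand: [0, 0.7, 0.7, 0.7, 0.7, 0.7]
  newtons: 60

```text
t: 12.2
tool_pos: [0.4798, -0.1391, 0.0116]
eef_rot: [1.739, 1.776, -0.722]
contact_force: [-0.6, 2.4, 5.2]
opening: 0.602
```

```bash
python3 rec.py; python3 - <<'E'
from plan import *
f=grab_frame('wrist'); cv2.imwrite('pics/m_w.png',f)
s=arm.state();R=Ro.from_rotvec(s['eef_rot']).as_matrix(); print(s['tool_pos']-.019*R[:,2])
E
```

```text
{'t': 12.2, 'qpos': array([ 0.1748,  0.5435, -0.5439,  2.0358,  1.0775,  1.2793, -1.0152]), 'tool_pos': array([ 0.4798, -0.1391,  0.0116]), 'eef_rot': array([ 1.7391,  1.7757, -0.722 ]), 'contact_force': array([-0.6155,  2.3786,  5.2164]), 'opening': 0.602}
[ 0.4796 -0.1256  0.0251]
```

View pics/m_w.png

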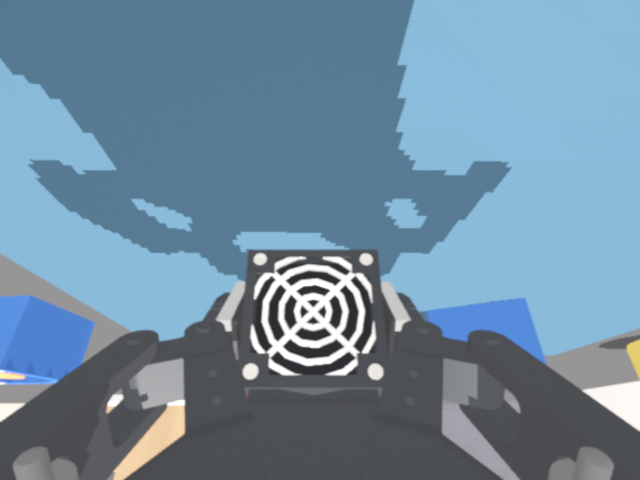

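>>> step_arm:
  travel:
    - [-0.02, 0, -0.02]
    - [-0.06, 0, -0.06]
    - [-0.1, 0, -0.1]
    - [-0.11, 0, -0.11]
    - [-0.11, 0, -0.11]
  angular:
    - [0, 0, 0]
    - [0, 0, 0]
    - [0, 0, 0]
    - [0, 0, 0]
    - [0, 0, 0]
  hand: [0.7, 0.7, 0.7, 0.7, 0.7]

```text
t: 12.88
tool_pos: [0.4798, -0.1394, 0.1668]
eef_rot: [1.74, 1.775, -0.722]
contact_force: [-0.4, 0.3, -2.3]
opening: 0.6
```

```bash
python3 rec.py; python3 - <<'E'
from plan import *
R=tool(91,45,-1)
go(R,gp(R,[.54,0.0,.17],0))
E
```

```text
{'t': 12.875, 'qpos': array([ 0.2534,  0.2561, -0.6155,  1.9748,  0.8883,  1.4093, -0.7124]), 'tool_pos': array([ 0.4798, -0.1394,  0.1668]), 'eef_rot': array([ 1.7402,  1.7749, -0.7218]), 'contact_force': array([-0.3568,  0.2524, -2.3047]), 'opening': 0.6}
travel [ 0.1144  0.063  -0.1001] angular [-0.0007  1.5711  0.0023] rows 9.0
```

>>> step_arm:
  travel:
    - [0.114, 0.063, -0.1]
    - [0.114, 0.063, -0.1]
    - [0.114, 0.063, -0.1]
    - [0.114, 0.063, -0.1]
    - [0.114, 0.063, -0.1]
    - [0.114, 0.063, -0.1]
    - [0.114, 0.063, -0.1]
    - [0.114, 0.063, -0.1]
    - [0.114, 0.063, -0.1]
    - [0.114, 0.063, -0.1]
    - [0.114, 0.063, -0.1]
    - [0.114, 0.063, -0.1]
  angular:
    - [0, 0.17, 0]
    - [0, 0.34, 0]
    - [0, 0.51, 0]
    - [0, 0.68, 0]
    - [0, 0.85, 0]
    - [0, 1.02, 0]
    - [0, 1.2, 0]
    - [0, 1.38, 0]
    - [0, 1.57, 0]
    - [0, 1.57, 0]
    - [0, 1.57, 0]
    - [0, 1.57, 0]
  hand: [0.7, 0.7, 0.7, 0.7, 0.7, 0.7, 0.7, 0.7, 0.7, 0.7, 0.7, 0.7]

```text
t: 14.38
tool_pos: [0.5395, 0.0148, 0.1571]
eef_rot: [-1.739, -1.778, -0.716]
contact_force: [-0.8, -0.1, -1.2]
opening: 0.6
```

```bash
python3 rec.py; python3 - <<'E'
from plan import *
R=tool(91,45,-1)
go(R,gp(R,[.5396,0.2273,.13],0))
f=grab_frame('wrist'); cv2.imwrite('pics/n_w.png',f)
E
```

```text
{'t': 14.375, 'qpos': array([ 0.9465,  0.547 , -0.7994,  1.7047, -0.3999,  1.2495,  0.3801]), 'tool_pos': array([0.5395, 0.0148, 0.1571]), 'eef_rot': array([-1.7393, -1.7781, -0.716 ]), 'contact_force': array([-0.7765, -0.0907, -1.2337]), 'opening': 0.6}
travel [0.1317 0.005  0.188 ] angular [-0.0046  0.003   0.0027] rows 4.0
```

View pics/n_w.png

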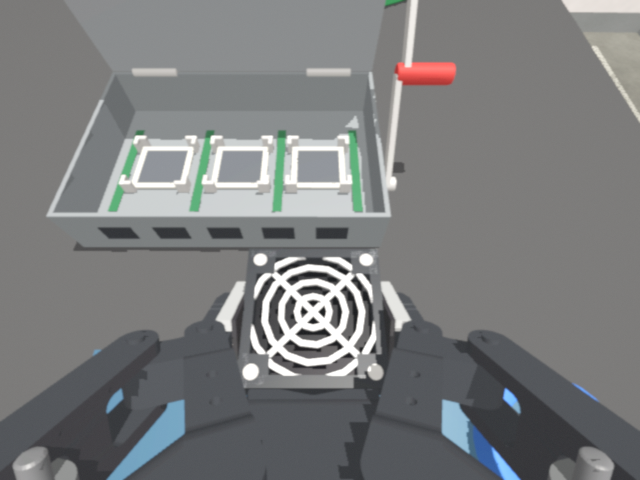

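```bash
python3 - <<'E'
from plan import *
for n,b in [('b2',(.5396,.2263)),('b1',(.4513,.2249)),('b0',(.363,.2235))]:
    print(n,proj('wrist',[*b,.008]))
im=cv2.imread('pics/n_w.png')
cv2.imwrite('pics/n_wc.png',cv2.resize(im[110:220,100:380],None,fx=2.8,fy=2.8,interpolation=cv2.INTER_CUBIC))
E
```

```text
b2 [317.2182 165.5213]
b1 [239.8743 165.1456]
b0 [162.6756 164.7705]
```

View pics/n_wc.png

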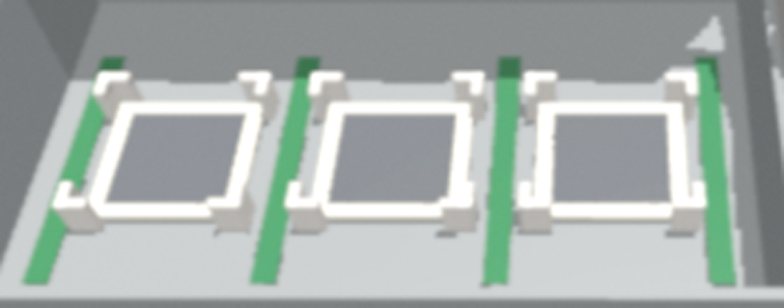

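```bash
python3 - <<'E'
from plan import *
Q=[[(553,115),(670,115),(680,203),(549,203)],[(343,115),(460,115),(453,203),(325,203)],[(134,115),(250,115),(228,203),(104,203)]]
for q in Q:
    P=np.array([onz('wrist',u/2.8-.3+100,v/2.8-.3+110,.008) for u,v in q]); print(P.mean(0)[:2], np.ptp(P,0)[:2])
E
```

```text
[0.5412 0.2256] [0.0523 0.0478]
[0.4527 0.2236] [0.0506 0.0479]
[0.3647 0.2217] [0.0494 0.0478]
```

>>> step_arm:
  travel:
    - [0, 0.004, 0]
    - [0.066, 0.004, 0.09]
    - [0.13, 0.004, 0.187]
    - [0.13, 0.004, 0.187]
    - [0.13, 0.004, 0.187]
    - [0.13, 0.004, 0.187]
    - [0.13, 0.004, 0.187]
  angular:
    - [0, 0, 0]
    - [0, 0, 0]
    - [-0.005, 0.003, 0.003]
    - [-0.005, 0.003, 0.003]
    - [-0.005, 0.003, 0.003]
    - [-0.005, 0.003, 0.003]
    - [-0.005, 0.003, 0.003]
  hand: [0.7, 0.7, 0.7, 0.7, 0.7, 0.7, 0.7]

```text
t: 15.3
tool_pos: [0.5395, 0.237, 0.1163]
eef_rot: [-1.745, -1.77, -0.724]
contact_force: [0.1, -0.7, -2.0]
opening: 0.599
```

```bash
python3 rec.py; python3 - <<'E'
from plan import *
R=tool(91.1,45,-1)
go(R,gp(R,[.5404,0.227,.0325],0))
f=grab_frame('wrist'); cv2.imwrite('pics/o_w.png',f)
E
```

```text
{'t': 15.3, 'qpos': array([ 0.6631,  0.5539, -0.8919,  1.8521, -0.4744,  0.8753,  0.1871]), 'tool_pos': array([0.5395, 0.237 , 0.1163]), 'eef_rot': array([-1.7451, -1.7704, -0.7242]), 'contact_force': array([ 0.1081, -0.685 , -2.0411]), 'opening': 0.599}
travel [-0.0664  0.0006  0.0711] angular [ 0.0038 -0.0009 -0.0033] rows 2.0
```

View pics/o_w.png

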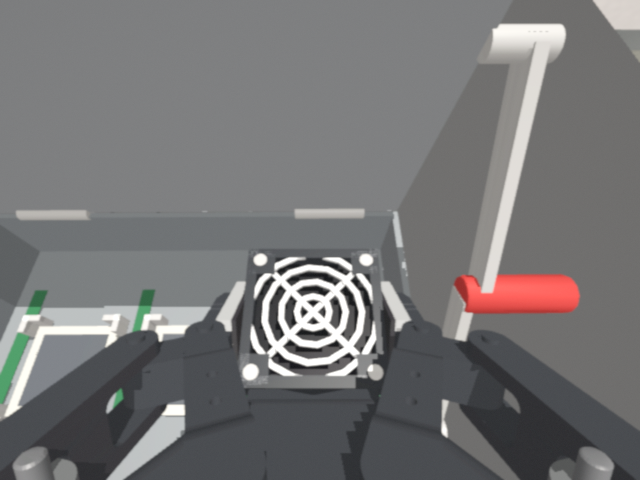

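>>> step_arm:
  travel:
    - [-0.02, 0, 0.022]
    - [-0.035, 0, 0.038]
    - [-0.047, 0, 0.051]
    - [-0.055, 0.001, 0.059]
    - [-0.06, 0.001, 0.065]
    - [-0.0635, 0.001, 0.068]
    - [-0.0655, 0.001, 0.07]
    - [-0.066, 0.001, 0.071]
    - [-0.066, 0.001, 0.071]
  angular:
    - [0, 0, 0]
    - [0.004, 0, -0.003]
    - [0.004, 0, -0.003]
    - [0.004, 0, -0.003]
    - [0.004, 0, -0.003]
    - [0.004, 0, -0.003]
    - [0.004, 0, -0.003]
    - [0.004, 0, -0.003]
    - [0.004, 0, -0.003]
  hand: [0.7, 0.7, 0.7, 0.7, 0.7, 0.7, 0.7, 0.7, 0.7]

```text
t: 16.48
tool_pos: [0.5386, 0.2418, 0.0203]
eef_rot: [-1.736, -1.774, -0.719]
contact_force: [-12.1, -5.6, 12.6]
opening: 0.598
```

```bash
python3 rec.py; python3 - <<'E'
from plan import *
R=tool(91.1,45,-1)
go(R,gp(R,[.5404,0.227,.0325],0))
f=grab_frame('wrist'); cv2.imwrite('pics/p_w.png',f)
E
```

```text
{'t': 16.475, 'qpos': array([ 0.6014,  0.7274, -0.8294,  1.874 , -0.4197,  0.7284,  0.2656]), 'tool_pos': array([0.5386, 0.2418, 0.0203]), 'eef_rot': array([-1.7357, -1.7735, -0.7194]), 'contact_force': array([-12.1473,  -5.5547,  12.6139]), 'opening': 0.598}
travel [-0.0019  0.0015 -0.0001] angular [-0.004  -0.0029  0.0007] rows 1.0
```

View pics/p_w.png

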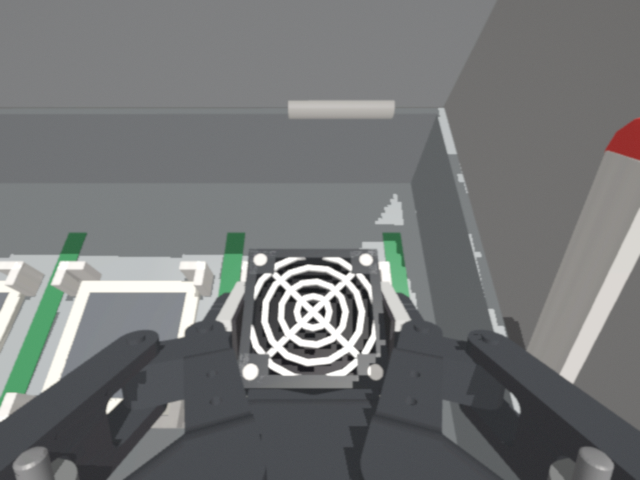

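```bash
python3 - <<'E'
from plan import *
im=cv2.imread('pics/p_w.png')
cv2.imwrite('pics/p_wc.png',cv2.resize(im[215:400,190:440],None,fx=3.2,fy=3.2,interpolation=cv2.INTER_CUBIC))
for c in [(-.031,.031),(.031,.031),(-.031,-.031),(.031,-.031)]: print(proj('wrist',[.5404+c[0],.226+c[1],.02]))
print(arm.state()['contact_force'],arm.state()['wrist_torque'])
E
```

```text
[252.8678 267.084 ]
[382.2549 269.6653]
[235.3566 411.464 ]
[394.7401 415.5411]
[-12.0175  -5.4508  13.0711] [-0.2242  1.1393  1.2531]
```

View pics/p_wc.png

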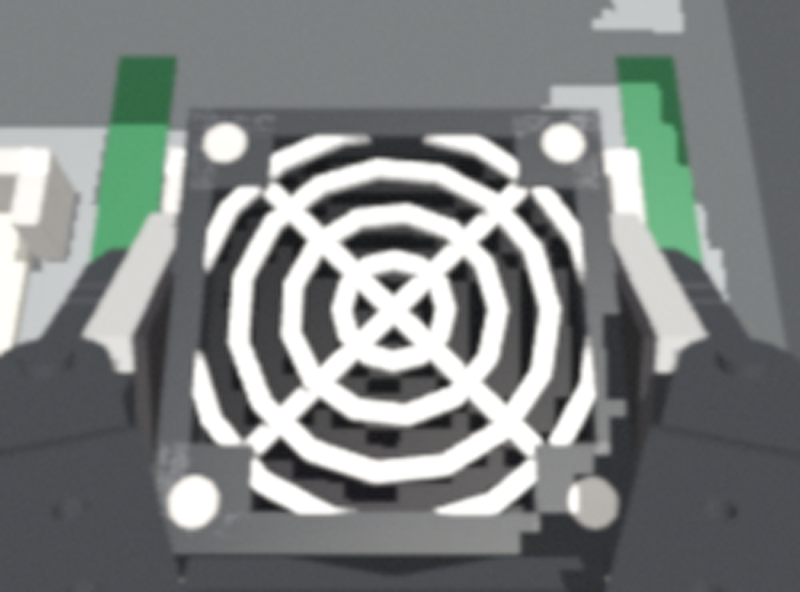

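>>> step_arm:
  travel:
    - [0, -0.002, 0]
    - [0, -0.003, 0]
    - [0, -0.003, 0]
  angular:
    - [0, 0, 0]
    - [0, 0, 0]
    - [0, 0, 0]
  hand: [0.7, 0.7, 0.7]

```text
t: 16.9
tool_pos: [0.5382, 0.2413, 0.0203]
eef_rot: [-1.74, -1.773, -0.724]
contact_force: [2.3, 1.9, 7.0]
opening: 0.603
```

```bash
python3 rec.py
```

```text
{'t': 16.9, 'qpos': array([ 0.6054,  0.7249, -0.8319,  1.8796, -0.4223,  0.7217,  0.2678]), 'tool_pos': array([0.5382, 0.2413, 0.0203]), 'eef_rot': array([-1.7398, -1.7728, -0.724 ]), 'contact_force': array([2.2626, 1.9139, 6.9871]), 'opening': 0.603}
```

>>> step_arm:
  travel:
    - [0, 0, 0]
    - [0, 0, 0]
    - [0, 0, 0]
    - [0, 0, 0]
  angular:
    - [0, 0, 0]
    - [0, 0, 0]
    - [0, 0, 0]
    - [0, 0, 0]
  hand: [0.38, 0.34, 0.3, 0.28]

```text
t: 17.4
tool_pos: [0.534, 0.2415, 0.0184]
eef_rot: [-1.736, -1.772, -0.716]
contact_force: [-11.2, -1.5, 4.1]
opening: 0.717
```

```bash
python3 rec.py; python3 - <<'E'
from plan import *
f=grab_frame('wrist'); cv2.imwrite('pics/q_w.png',f)
E
```

```text
{'t': 17.4, 'qpos': array([ 0.6052,  0.7258, -0.8309,  1.8839, -0.421 ,  0.7246,  0.2678]), 'tool_pos': array([0.534 , 0.2415, 0.0184]), 'eef_rot': array([-1.7361, -1.7722, -0.7156]), 'contact_force': array([-11.2256,  -1.5382,   4.1225]), 'opening': 0.717}
```

View pics/q_w.png

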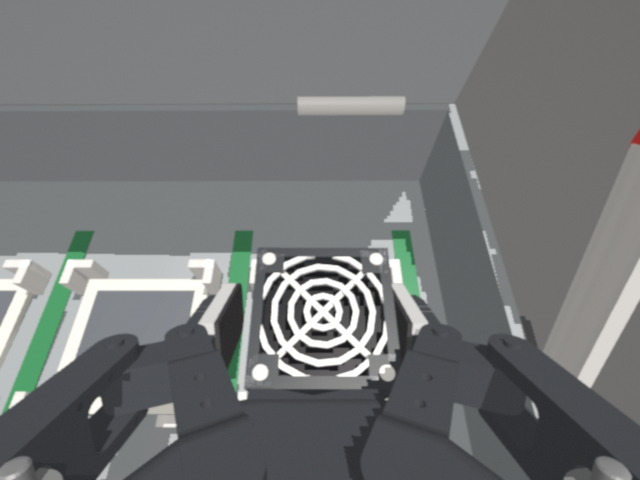

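>>> step_arm:
  travel:
    - [0.004, -0.001, -0.004]
    - [0.012, -0.002, -0.012]
    - [0.03, -0.002, -0.03]
    - [0.07, 0, -0.07]
    - [0.1, 0, -0.1]
    - [0.1, 0, -0.1]
  angular:
    - [0, 0, 0]
    - [0, 0, 0]
    - [0, 0, 0]
    - [0, 0, 0]
    - [0, 0, 0]
    - [0, 0, 0]
  hand: [0.28, 0.28, 0.28, 0.28, 0.28, 0.28]

```text
t: 18.2
tool_pos: [0.5393, 0.241, 0.1644]
eef_rot: [-1.741, -1.777, -0.727]
contact_force: [-0.3, -1.2, -0.6]
opening: 0.714
```

```bash
python3 rec.py; python3 - <<'E'
from plan import *
f=grab_frame('wrist'); cv2.imwrite('pics/r_w.png',f)
E
```

```text
{'t': 18.2, 'qpos': array([ 0.6863,  0.4786, -0.9238,  1.8239, -0.4989,  0.9496,  0.147 ]), 'tool_pos': array([0.5393, 0.241 , 0.1644]), 'eef_rot': array([-1.7407, -1.7774, -0.7274]), 'contact_force': array([-0.3382, -1.2077, -0.5793]), 'opening': 0.714}
```

View pics/r_w.png

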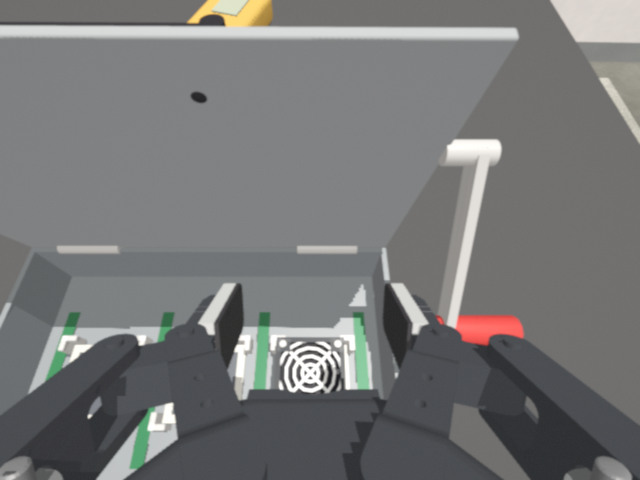

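```bash
cat > kin2.py <<'E'
from kin import *
def fk2(q,P):
    o=chain(q); 
    # vector offsets in each frame (xz) plus y
    p=np.array([0,0,P[0]])+o[1]@np.array([P[4],P[5],P[1]])+o[2]@np.array([P[6],P[7],0])+o[3]@np.array([P[8],P[9],P[2]])+o[4]@np.array([P[10],P[11],0])+o[5]@np.array([P[12],P[13],0])+o[6]@np.array([0,0,P[3]])
    return p
D=[json.loads(l) for l in open('rec.jsonl')]
f=lambda P:np.concatenate([np.concatenate([fk2(q,P)-np.array(p) for q,p in D]),1e-3*P[4:]])
r=least_squares(f,np.array([.3,.4,.4,.25]+[0]*10))
if __name__=='__main__': print(r.x,np.abs(r.fun).max())
E
python3 kin2.py
```

```text
[ 0.2582  0.4486  0.4901  0.3431 -0.     -0.0218 -0.     -0.0118  0.
 -0.0118  0.     -0.0002 -0.     -0.0002] 2.379132968019504e-05
```

```bash
cat > ik.py <<'E'
from kin2 import *
from plan import *
P=r.x
lo=np.array([-2.6,-.5,-1.47,.16,-1.27,.06,-2.6]);hi=np.array([2.6,2.12,1.34,2.42,4.41,2.06,2.6])
def ik(R,tcp,q0):
    def f(q):
        return np.concatenate([(fk2(q,P)-tcp)*10,Ro.from_matrix(R.T@fk(q,[0]*4)[1]).as_rotvec()*3,.01*(q-q0)])
    s=least_squares(f,np.clip(q0,lo+.01,hi-.01),bounds=(lo,hi)); return s.x, np.abs(s.fun[:6]).max()
E
python3 - <<'E'
from ik import *
q0=np.array([.29,.51,-.7,2.16,1.33,1.16,-.92])
for p in (40,45,55,65):
  for H,ys in ((-68.3,1),(21.7,-1),(21.7,1)):
    R=tool(H,p,ys); q,e=ik(R,gp(R,[.453,-.2855,.025]),q0); print(p,H,ys,q,round(e,4))
for z in (.026,):
  for p in (35,45):
    R=tool(91,p,-1); print(p,ik(R,gp(R,[.48,-.135,z]),np.array([1,.7,-.5,1.7,-.3,1.2,.7])))
E
```

```text
40 -68.3 1 [ 0.529   0.4102 -0.5196  2.327   1.6545  0.9516 -0.9516] 0.0
40 21.7 -1 [ 2.1195  1.2755 -1.4255  2.1277  0.7622  0.5578 -0.742 ] 0.0001
40 21.7 1 [ 1.9261  0.8647 -1.1591  2.3218  4.41    0.06   -1.4579] 0.638
45 -68.3 1 [ 0.5746  0.3642 -0.5219  2.3054  1.5502  0.8468 -0.8193] 0.0
45 21.7 -1 [ 2.0685  1.1699 -1.4207  2.1214  0.7502  0.5674 -0.8085] 0.0001
45 21.7 1 [ 1.8523  0.7598 -1.1236  2.3224  4.41    0.06   -1.5383] 0.6521
55 -68.3 1 [ 0.6902  0.3133 -0.5468  2.2418  1.2715  0.7002 -0.4818] 0.0001
55 21.7 -1 [ 1.9481  0.9641 -1.3836  2.0935  0.6919  0.6056 -0.9031] 0.0001
55 21.7 1 [ 1.9823  1.1064 -1.47    2.0928  0.8951  0.7065  2.0978] 0.0001
65 -68.3 1 [ 0.9006  0.3334 -0.6793  2.1526  0.9709  0.6833 -0.1094] 0.0001
65 21.7 -1 [ 1.777   0.7539 -1.2747  2.048   0.5681  0.6552 -0.9294] 0.0001
65 21.7 1 [ 1.8663  1.0184 -1.47    2.0458  0.9318  0.838   1.9641] 0.0001
35 (array([ 1.0354,  0.8403, -0.5483,  1.6498, -0.3924,  1.3262,  0.7597]), np.float64(8.317108971342605e-06))
45 (array([ 0.9901,  0.7243, -0.5354,  1.7204, -0.3414,  1.2173,  0.706 ]), np.float64(1.1021798504141775e-06))
```

```bash
python3 - <<'E'
from plan import *
f=grab_frame('top'); cv2.imwrite('pics/s_t.png',f); 
b,g,r=[f[...,i].astype(int) for i in range(3)]
o=(r>200)&(g>120)&(b<110)
for c,s in blobs(o,4)[0]:
    if 330<c[0]<450: print(c,s[4],onz('top',*c,.038))
cv2.imwrite('pics/s_tc.png',cv2.resize(f[200:330,310:450],None,fx=5,fy=5,interpolation=cv2.INTER_CUBIC))
R=tool(-68.3,52,1)
go(R,gp(R,[.453,-.2855,.026],.15))
E
```

```text
[407.  150.2] 385 [ 0.7867 -0.2673  0.038 ]
[380.5 230. ] 74 [ 0.583  -0.1994  0.038 ]
[416.2 283.1] 73 [ 0.4527 -0.2858  0.038 ]
[380.6 344.4] 78 [ 0.3047 -0.1981  0.038 ]
travel [-0.3394 -0.1227 -0.2951] angular [ 0.0245 -1.4323 -0.3927] rows 8.0
```

View pics/s_t.png

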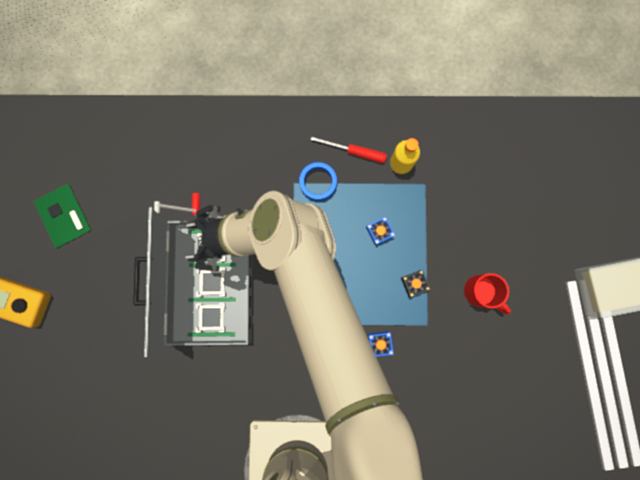

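>>> step_arm:
  travel:
    - [0, 0, -0.06]
    - [0, 0, -0.12]
    - [0, -0.01, -0.18]
    - [-0.06, -0.04, -0.24]
    - [-0.12, -0.06, -0.29]
    - [-0.18, -0.08, -0.33]
    - [-0.24, -0.1, -0.33]
    - [-0.29, -0.12, -0.32]
    - [-0.32, -0.123, -0.3]
    - [-0.339, -0.123, -0.295]
    - [-0.339, -0.123, -0.295]
    - [-0.339, -0.123, -0.295]
    - [-0.339, -0.123, -0.295]
    - [-0.339, -0.123, -0.295]
    - [-0.339, -0.123, -0.295]
  angular:
    - [0, 0, 0]
    - [0, 0, 0]
    - [0.004, -0.17, -0.05]
    - [0.008, -0.34, -0.1]
    - [0.01, -0.51, -0.14]
    - [0.012, -0.68, -0.19]
    - [0.015, -0.85, -0.24]
    - [0.017, -1.02, -0.29]
    - [0.02, -1.2, -0.34]
    - [0.024, -1.38, -0.38]
    - [0.024, -1.432, -0.393]
    - [0.024, -1.432, -0.393]
    - [0.024, -1.432, -0.393]
    - [0.024, -1.432, -0.393]
    - [0.024, -1.432, -0.393]
  hand: [0.28, 0.28, 0, 0, 0, 0, 0, 0, 0, 0, 0, 0, 0, 0, 0]

```text
t: 20.18
tool_pos: [0.4231, -0.2101, 0.1294]
eef_rot: [1.432, 2.11, -0.491]
contact_force: [-0.5, -1.0, -0.4]
opening: 0.995
```

```bash
python3 rec.py; python3 - <<'E'
from plan import *
f=grab_frame('wrist'); cv2.imwrite('pics/t_w.png',f)
f=grab_frame('top'); cv2.imwrite('pics/t_t.png',f[180:350,130:330])
print(proj('wrist',[.4527,-.2858,.038]))
R=tool(-68.3,52,1)
go(R,gp(R,[.4527,-.2857,.026],.0))
E
```

```text
{'t': 20.175, 'qpos': array([ 1.0324, -0.0819, -1.0625,  2.2899,  0.7922,  0.8169, -0.195 ]), 'tool_pos': array([ 0.4231, -0.2101,  0.1294]), 'eef_rot': array([ 1.4319,  2.1105, -0.491 ]), 'contact_force': array([-0.4668, -0.9907, -0.4163]), 'opening': 0.995}
[312.1946 240.3834]
travel [-0.0008 -0.0004  0.1504] angular [ 0.0003 -0.0017  0.0002] rows 3.0
```

View pics/t_w.png

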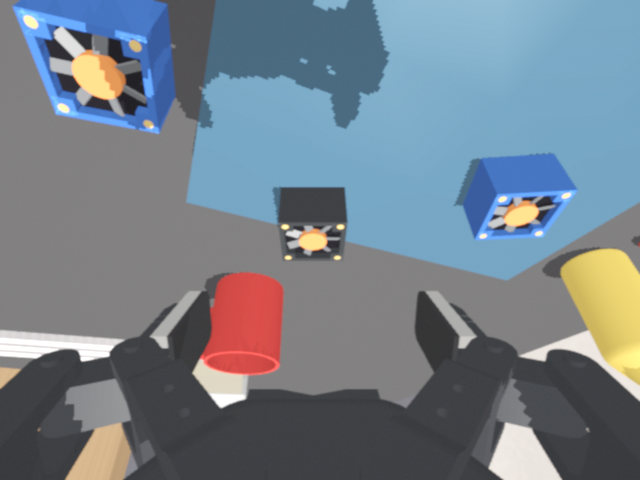

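View pics/t_t.png

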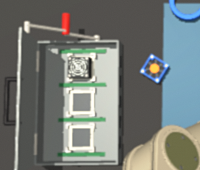

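>>> step_arm:
  travel:
    - [0, 0, 0.05]
    - [-0.0008, -0.0004, 0.1]
    - [-0.0008, -0.0004, 0.135]
    - [-0.0008, -0.0004, 0.15]
    - [-0.0008, -0.0004, 0.15]
    - [-0.0008, -0.0004, 0.15]
  angular:
    - [0, 0, 0]
    - [0, 0, 0]
    - [0, 0, 0]
    - [0, 0, 0]
    - [0, 0, 0]
    - [0, 0, 0]
  hand: [0, 0, 0, 0, 0, 0]

```text
t: 21.02
tool_pos: [0.4571, -0.2958, 0.0117]
eef_rot: [1.43, 2.111, -0.491]
contact_force: [0.1, 0.3, 0.7]
opening: 0.999
```

```bash
python3 rec.py; python3 - <<'E'
from plan import *
f=grab_frame('wrist'); cv2.imwrite('pics/u_w.png',f)
R=tool(-68.3,52,1)
go(R,gp(R,[.4527,-.2857,.026],.0))
E
```

```text
{'t': 21.025, 'qpos': array([ 1.0051,  0.428 , -0.9145,  2.2494,  1.4613,  0.8766, -0.5921]), 'tool_pos': array([ 0.4571, -0.2958,  0.0117]), 'eef_rot': array([ 1.4301,  2.1111, -0.4913]), 'contact_force': array([0.0551, 0.2609, 0.7381]), 'opening': 0.999}
travel [ 0.0001 -0.0004  0.0011] angular [ 0.0011 -0.0007  0.001 ] rows 1.0
```

View pics/u_w.png

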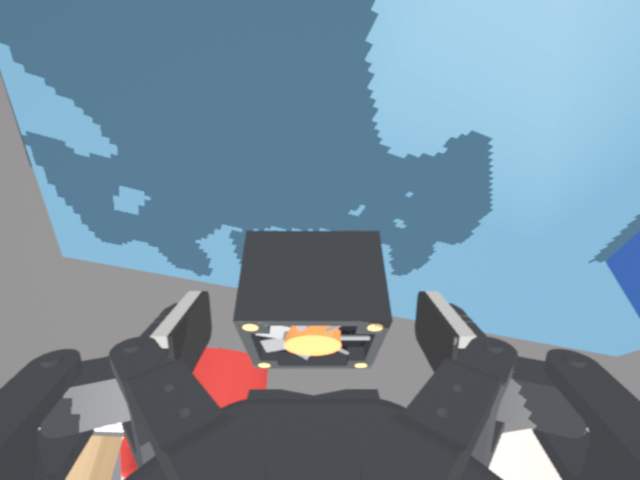

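Aligned: the fan's centre column is about 313. Close and lift.

>>> step_arm:
  travel:
    - [0, 0, 0.001]
    - [0, 0, 0.001]
    - [0, 0, 0.001]
    - [0, 0, 0.001]
    - [0, 0, 0.001]
  angular:
    - [0, 0, 0]
    - [0, 0, 0]
    - [0, 0, 0]
    - [0, 0, 0]
    - [0, 0, 0]
  hand: [0.7, 0.7, 0.7, 0.7, 0.7]
  newtons: 60

```text
t: 21.7
tool_pos: [0.4573, -0.2967, 0.011]
eef_rot: [1.43, 2.111, -0.492]
contact_force: [-2.8, 2.7, 7.0]
opening: 0.602
```

```bash
python3 rec.py; python3 - <<'E'
from plan import *
s=arm.state();R=Ro.from_rotvec(s['eef_rot']).as_matrix(); print(s['tool_pos']-.019*R[:,2], R.T@[0,0,.16])
R2=tool(-68.3,52,1);R3=tool(91,38,-1)
go(R3,gp(R3,[.48,-.135,.17]),(R2,gp(R2,[.4527,-.2857,.186])))
E
```

```text
{'t': 21.7, 'qpos': array([ 1.0044,  0.4309, -0.9125,  2.2488,  1.4657,  0.8775, -0.5942]), 'tool_pos': array([ 0.4573, -0.2967,  0.011 ]), 'eef_rot': array([ 1.4296,  2.1106, -0.4922]), 'contact_force': array([-2.7684,  2.7455,  6.9631]), 'opening': 0.602}
[ 0.4529 -0.2858  0.0259] [-0.0985 -0.     -0.1261]
travel [ 0.1305  0.0864 -0.0858] angular [-0.0489  1.5521  0.3979] rows 9.0
```

>>> step_arm:
  travel:
    - [-0.02, 0, -0.026]
    - [-0.05, 0, -0.064]
    - [-0.08, 0, -0.102]
    - [-0.0985, 0, -0.126]
    - [-0.0985, 0, -0.126]
  angular:
    - [0, 0, 0]
    - [0, 0, 0]
    - [0, 0, 0]
    - [0, 0, 0]
    - [0, 0, 0]
  hand: [0.7, 0.7, 0.7, 0.7, 0.7]

```text
t: 22.32
tool_pos: [0.4579, -0.2976, 0.1728]
eef_rot: [1.429, 2.107, -0.493]
contact_force: [-0.4, -1.4, -2.4]
opening: 0.598
```

```bash
python3 rec.py; python3 - <<'E'
from plan import *
R3=tool(91,38,-1)
go(R3,gp(R3,[.48,-.135,.17]))
E
```

```text
{'t': 22.325, 'qpos': array([ 1.2697, -0.0102, -1.0923,  2.1461,  0.8136,  0.7921,  0.0259]), 'tool_pos': array([ 0.4579, -0.2976,  0.1728]), 'eef_rot': array([ 1.4291,  2.1065, -0.4935]), 'contact_force': array([-0.4156, -1.3798, -2.3596]), 'opening': 0.598}
travel [ 0.1323  0.0859 -0.0855] angular [-0.0473  1.555   0.3985] rows 9.0
```

>>> step_arm:
  travel:
    - [0.132, 0.086, -0.0855]
    - [0.132, 0.086, -0.0855]
    - [0.132, 0.086, -0.0855]
    - [0.132, 0.086, -0.0855]
    - [0.132, 0.086, -0.0855]
    - [0.132, 0.086, -0.0855]
    - [0.132, 0.086, -0.0855]
    - [0.132, 0.086, -0.0855]
    - [0.132, 0.086, -0.0855]
    - [0.132, 0.086, -0.0855]
    - [0.132, 0.086, -0.0855]
    - [0.132, 0.086, -0.0855]
  angular:
    - [-0.005, 0.17, 0.044]
    - [-0.01, 0.34, 0.088]
    - [-0.015, 0.51, 0.13]
    - [-0.02, 0.68, 0.175]
    - [-0.026, 0.85, 0.22]
    - [-0.03, 1.02, 0.26]
    - [-0.036, 1.19, 0.305]
    - [-0.041, 1.36, 0.35]
    - [-0.047, 1.53, 0.39]
    - [-0.047, 1.555, 0.3985]
    - [-0.047, 1.555, 0.3985]
    - [-0.047, 1.555, 0.3985]
  hand: [0.7, 0.7, 0.7, 0.7, 0.7, 0.7, 0.7, 0.7, 0.7, 0.7, 0.7, 0.7]

```text
t: 23.82
tool_pos: [0.4791, -0.1183, 0.1573]
eef_rot: [-1.658, -1.692, -0.807]
contact_force: [-0.0, -0.1, -1.2]
opening: 0.6
```

```bash
python3 rec.py; python3 - <<'E'
from plan import *
f=grab_frame('wrist'); cv2.imwrite('pics/v_w.png',f)
R3=tool(91,38,-1)
go(R3,gp(R3,[.48,-.135,.026]))
E
```

```text
{'t': 23.825, 'qpos': array([ 1.3534,  0.7837, -1.0475,  1.6292, -0.1768,  1.4378,  0.4081]), 'tool_pos': array([ 0.4791, -0.1183,  0.1573]), 'eef_rot': array([-1.6583, -1.692 , -0.807 ]), 'contact_force': array([-0.009 , -0.0893, -1.2036]), 'opening': 0.6}
travel [-0.1137  0.0009  0.0869] angular [-0.0039 -0.0003  0.0005] rows 3.0
```

View pics/v_w.png

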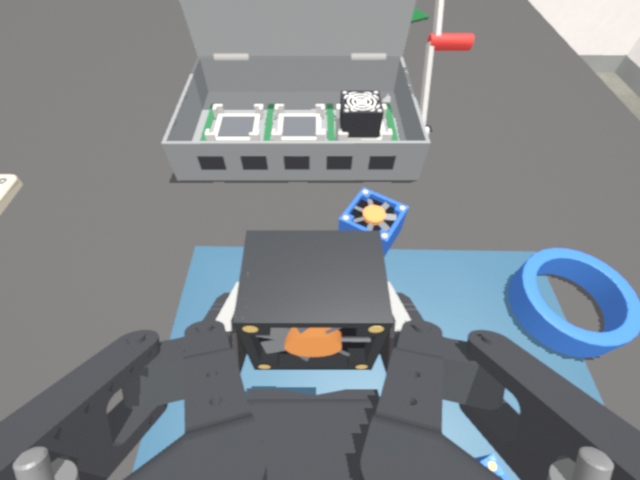

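>>> step_arm:
  travel:
    - [-0.04, 0, 0.03]
    - [-0.08, 0, 0.061]
    - [-0.105, 0.001, 0.08]
    - [-0.112, 0.001, 0.0855]
    - [-0.1145, 0.001, 0.0875]
    - [-0.1145, 0.001, 0.0875]
    - [-0.1145, 0.001, 0.0875]
  angular:
    - [-0.004, 0, 0]
    - [-0.004, 0, 0]
    - [-0.004, 0, 0]
    - [-0.004, 0, 0]
    - [-0.004, 0, 0]
    - [-0.004, 0, 0]
    - [-0.004, 0, 0]
  hand: [0.7, 0.7, 0.7, 0.7, 0.7, 0.7, 0.7]

```text
t: 24.75
tool_pos: [0.4794, -0.1197, 0.0163]
eef_rot: [-1.657, -1.689, -0.814]
contact_force: [-9.6, -2.5, 17.5]
opening: 0.6
```

```bash
python3 rec.py; python3 - <<'E'
from plan import *
R3=tool(91,38,-1)
go(R3,gp(R3,[.48,-.135,.026]))
E
```

```text
{'t': 24.75, 'qpos': array([ 1.2842,  0.9785, -0.9262,  1.6558, -0.0636,  1.2678,  0.4997]), 'tool_pos': array([ 0.4794, -0.1197,  0.0163]), 'eef_rot': array([-1.657 , -1.6886, -0.8137]), 'contact_force': array([-9.5536, -2.4722, 17.4847]), 'opening': 0.6}
travel [-0.0018  0.0003  0.0009] angular [-0.0009 -0.0051  0.001 ] rows 1.0
```

>>> step_arm:
  travel:
    - [0.001, 0, -0.001]
    - [0.001, 0, -0.001]
    - [0.001, 0, -0.001]
    - [0.001, 0, -0.001]
    - [0.001, 0, -0.001]
  angular:
    - [0, 0, 0]
    - [0, 0, 0]
    - [0, 0, 0]
    - [0, 0, 0]
    - [0, 0, 0]
  hand: [0.7, 0.4, 0.3, 0.15, 0.05]

```text
t: 25.38
tool_pos: [0.4797, -0.1209, 0.0139]
eef_rot: [-1.662, -1.687, -0.814]
contact_force: [-0.6, 0.2, 0.4]
opening: 0.947
```

```bash
python3 rec.py; python3 - <<'E'
from plan import *
f=grab_frame('wrist'); cv2.imwrite('pics/w_w.png',f)
s=arm.state();R=Ro.from_rotvec(s['eef_rot']).as_matrix(); print(s['tool_pos']-.019*R[:,2])
E
```

```text
{'t': 25.375, 'qpos': array([ 1.2843,  0.9809, -0.9236,  1.6554, -0.0622,  1.2638,  0.4994]), 'tool_pos': array([ 0.4797, -0.1209,  0.0139]), 'eef_rot': array([-1.662 , -1.6866, -0.8138]), 'contact_force': array([-0.607 ,  0.1697,  0.4364]), 'opening': 0.947}
[ 0.4799 -0.1358  0.0255]
```

View pics/w_w.png

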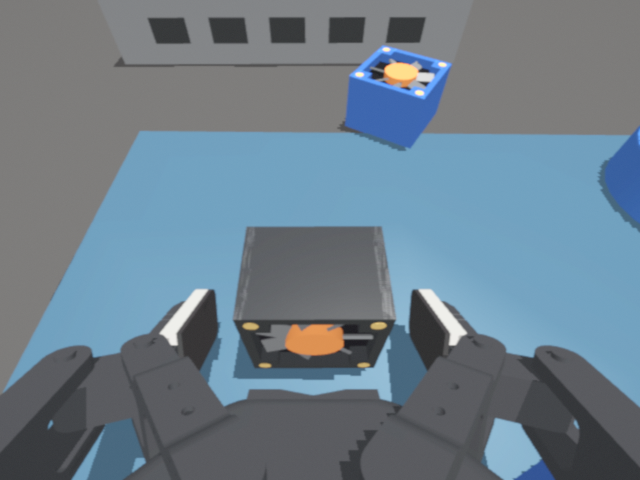

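```bash
python3 - <<'E'
from plan import *
R3=tool(91,38,-1); R=tool(-89,45,1)
s=arm.state(); R0=Ro.from_rotvec(s['eef_rot']).as_matrix()
go(R,gp(R,[.48,-.123,.026],.16),(R0,s['tool_pos']))
print(R0.T@[0,0,1])
E
```

```text
travel [ 0.1481 -0.      0.0085] angular [-0.0005 -1.6966 -0.003 ] rows 10.0
[ 0.7903 -0.0006 -0.6128]
```

>>> step_arm:
  travel:
    - [0, 0, -0.05]
    - [0, 0, -0.11]
    - [0.03, 0, -0.16]
    - [0.05, 0, -0.17]
  angular:
    - [0, 0, 0]
    - [0, 0, 0]
    - [0, 0, 0]
    - [0, 0, 0]
  hand: [0, 0, 0, 0]

```text
t: 25.92
tool_pos: [0.4822, -0.2267, 0.16]
eef_rot: [-1.666, -1.687, -0.816]
contact_force: [-0.3, 0.2, -0.7]
opening: 0.998
```

```bash
python3 rec.py; python3 - <<'E'
from plan import *
R=tool(-89,45,1)
go(R,gp(R,[.48,-.123,.026],.17))
E
```

```text
{'t': 25.925, 'qpos': array([ 1.3458,  0.8708, -0.9629,  1.412 , -0.1183,  1.6053,  0.4635]), 'tool_pos': array([ 0.4822, -0.2267,  0.16  ]), 'eef_rot': array([-1.666 , -1.6874, -0.8164]), 'contact_force': array([-0.2999,  0.173 , -0.6732]), 'opening': 0.998}
travel [ 0.1079 -0.0017  0.1827] angular [ 0.0028 -1.6945 -0.0063] rows 10.0
```

>>> step_arm:
  travel:
    - [0.108, -0.002, 0.183]
    - [0.108, -0.002, 0.183]
    - [0.108, -0.002, 0.183]
    - [0.108, -0.002, 0.183]
    - [0.108, -0.002, 0.183]
    - [0.108, -0.002, 0.183]
    - [0.108, -0.002, 0.183]
    - [0.108, -0.002, 0.183]
    - [0.108, -0.002, 0.183]
    - [0.108, -0.002, 0.183]
    - [0.108, -0.002, 0.183]
    - [0.108, -0.002, 0.183]
  angular:
    - [0, -0.17, 0]
    - [0, -0.34, 0]
    - [0, -0.51, 0]
    - [0, -0.68, 0]
    - [0, -0.85, 0]
    - [0.003, -1.02, -0.006]
    - [0.003, -1.19, -0.006]
    - [0.003, -1.36, -0.006]
    - [0.003, -1.53, -0.006]
    - [0.003, -1.6945, -0.006]
    - [0.003, -1.6945, -0.006]
    - [0.003, -1.6945, -0.006]
  hand: [0, 0, 0, 0, 0, 0, 0, 0, 0, 0, 0, 0]

```text
t: 27.42
tool_pos: [0.4758, -0.0138, 0.1305]
eef_rot: [1.742, 1.781, -0.721]
contact_force: [0.2, -0.6, 0.7]
opening: 1.003
```

```bash
python3 rec.py; python3 - <<'E'
from plan import *
f=grab_frame('wrist'); cv2.imwrite('pics/x_w.png',f)
R=tool(-89,45,1)
go(R,gp(R,[.48,-.123,.026],.0))
print(proj('wrist',[.48,-.129,.052]))
E
```

```text
{'t': 27.425, 'qpos': array([ 0.2189,  0.4813, -0.8908,  1.8942,  0.9275,  1.6165, -0.9907]), 'tool_pos': array([ 0.4758, -0.0138,  0.1305]), 'eef_rot': array([ 1.742 ,  1.7812, -0.7207]), 'contact_force': array([ 0.1764, -0.5917,  0.7405]), 'opening': 1.003}
travel [-0.0031  0.0022  0.17  ] angular [-0.0008 -0.0042  0.0028] rows 3.0
[315.0826 255.1738]
```

View pics/x_w.png

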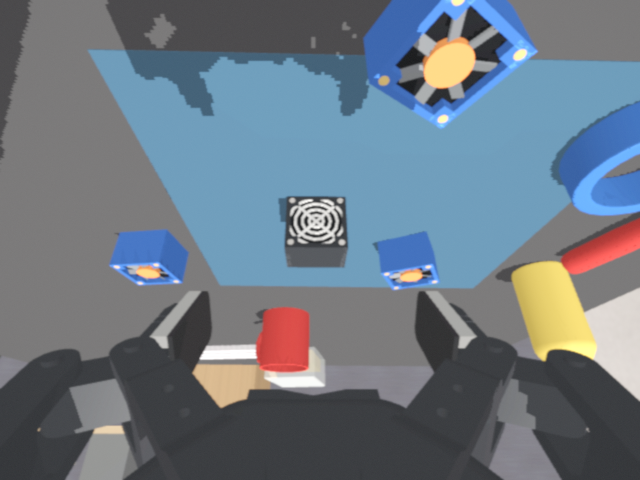

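Top-face centre at (316,256), as predicted. Advance.

>>> step_arm:
  travel:
    - [-0.001, 0, 0.05]
    - [-0.002, 0.001, 0.1]
    - [-0.003, 0.002, 0.15]
    - [-0.003, 0.002, 0.17]
    - [-0.003, 0.002, 0.17]
    - [-0.003, 0.002, 0.17]
  angular:
    - [0, -0.004, 0.003]
    - [0, -0.004, 0.003]
    - [0, -0.004, 0.003]
    - [0, -0.004, 0.003]
    - [0, -0.004, 0.003]
    - [0, -0.004, 0.003]
  hand: [0, 0, 0, 0, 0, 0]

```text
t: 28.22
tool_pos: [0.4811, -0.1345, 0.0136]
eef_rot: [1.741, 1.773, -0.72]
contact_force: [0.2, 1.2, 0.8]
opening: 0.999
```

```bash
python3 rec.py; python3 - <<'E'
from plan import *
f=grab_frame('wrist'); cv2.imwrite('pics/y_w.png',f)
R=tool(-89,45,1)
go(R,gp(R,[.48,-.123,.026],.0))
E
```

```text
{'t': 28.225, 'qpos': array([ 0.337 ,  0.6093, -0.7442,  2.0225,  1.1568,  1.3803, -1.0529]), 'tool_pos': array([ 0.4811, -0.1345,  0.0136]), 'eef_rot': array([ 1.7407,  1.7732, -0.7201]), 'contact_force': array([0.1798, 1.1695, 0.7618]), 'opening': 0.999}
travel [-0.0008 -0.0011  0.0022] angular [0.0026 0.0006 0.0005] rows 1.0
```

View pics/y_w.png

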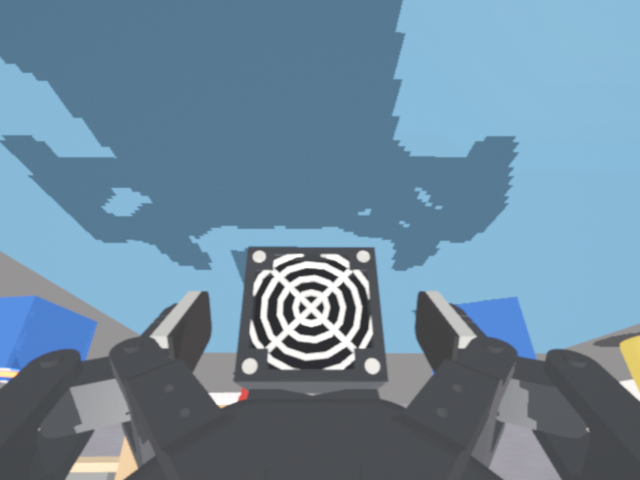

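>>> step_arm:
  travel:
    - [-0.001, -0.001, 0.002]
    - [-0.001, -0.001, 0.002]
    - [-0.001, -0.001, 0.002]
    - [-0.001, -0.001, 0.002]
    - [-0.001, -0.001, 0.002]
    - [-0.001, -0.001, 0.002]
  angular:
    - [0, 0, 0]
    - [0, 0, 0]
    - [0, 0, 0]
    - [0, 0, 0]
    - [0, 0, 0]
    - [0, 0, 0]
  hand: [0, 0.7, 0.7, 0.7, 0.7, 0.7]
  newtons: 60

```text
t: 29.02
tool_pos: [0.4795, -0.1375, 0.012]
eef_rot: [1.74, 1.773, -0.723]
contact_force: [-0.4, 3.4, 6.3]
opening: 0.604
```

```bash
python3 rec.py; python3 - <<'E'
from plan import *
s=arm.state();R=Ro.from_rotvec(s['eef_rot']).as_matrix(); print(s['tool_pos']-.019*R[:,2])
E
```

```text
{'t': 29.025, 'qpos': array([ 0.34  ,  0.6096, -0.7411,  2.027 ,  1.1603,  1.3766, -1.0534]), 'tool_pos': array([ 0.4795, -0.1375,  0.012 ]), 'eef_rot': array([ 1.74  ,  1.7733, -0.7227]), 'contact_force': array([-0.4194,  3.3556,  6.3221]), 'opening': 0.604}
[ 0.4793 -0.124   0.0254]
```

>>> step_arm:
  travel:
    - [-0.02, 0, -0.02]
    - [-0.06, 0, -0.06]
    - [-0.1, 0, -0.1]
    - [-0.11, 0, -0.11]
    - [-0.11, 0, -0.11]
  angular:
    - [0, 0, 0]
    - [0, 0, 0]
    - [0, 0, 0]
    - [0, 0, 0]
    - [0, 0, 0]
  hand: [0.7, 0.7, 0.7, 0.7, 0.7]

```text
t: 29.65
tool_pos: [0.4793, -0.1378, 0.1673]
eef_rot: [1.741, 1.772, -0.723]
contact_force: [0.2, 0.6, -2.1]
opening: 0.6
```

```bash
python3 rec.py; python3 - <<'E'
from plan import *
R=tool(91.1,45,-1)
go(R,gp(R,[.452,0.0,.17],0))
E
```

```text
{'t': 29.65, 'qpos': array([ 0.4569,  0.3121, -0.8543,  1.965 ,  0.9503,  1.4711, -0.7523]), 'tool_pos': array([ 0.4793, -0.1378,  0.1673]), 'eef_rot': array([ 1.7412,  1.7721, -0.7227]), 'contact_force': array([ 0.153 ,  0.6434, -2.0809]), 'opening': 0.6}
travel [ 0.1147 -0.0249 -0.0999] angular [ 0.0002  1.5724 -0.0017] rows 9.0
```

>>> step_arm:
  travel:
    - [0.115, -0.025, -0.1]
    - [0.115, -0.025, -0.1]
    - [0.115, -0.025, -0.1]
    - [0.115, -0.025, -0.1]
    - [0.115, -0.025, -0.1]
    - [0.115, -0.025, -0.1]
    - [0.115, -0.025, -0.1]
    - [0.115, -0.025, -0.1]
    - [0.115, -0.025, -0.1]
    - [0.115, -0.025, -0.1]
    - [0.115, -0.025, -0.1]
    - [0.115, -0.025, -0.1]
  angular:
    - [0, 0.17, 0]
    - [0, 0.34, 0]
    - [0, 0.51, 0]
    - [0, 0.68, 0]
    - [0, 0.85, 0]
    - [0, 1.02, 0]
    - [0, 1.2, 0]
    - [0, 1.38, 0]
    - [0, 1.57, -0.002]
    - [0, 1.572, -0.002]
    - [0, 1.572, -0.002]
    - [0, 1.572, -0.002]
  hand: [0.7, 0.7, 0.7, 0.7, 0.7, 0.7, 0.7, 0.7, 0.7, 0.7, 0.7, 0.7]

```text
t: 31.15
tool_pos: [0.4514, 0.0151, 0.1567]
eef_rot: [-1.739, -1.779, -0.717]
contact_force: [-0.1, -0.2, -1.2]
opening: 0.597
```

```bash
python3 rec.py; python3 - <<'E'
from ik import *
R=tool(91.1,45,-1)
go(R,gp(R,[.452,0.225,.13],0))
f=grab_frame('wrist'); cv2.imwrite('pics/z_w.png',f)
print(ik(R,gp(R,[.452,0.225,.032]),arm.state()['qpos']))
E
```

```text
{'t': 31.15, 'qpos': array([ 1.1501,  0.4031, -0.8981,  1.9112, -0.4588,  1.2489,  0.4866]), 'tool_pos': array([0.4514, 0.0151, 0.1567]), 'eef_rot': array([-1.7392, -1.7787, -0.7169]), 'contact_force': array([-0.1073, -0.1603, -1.1892]), 'opening': 0.597}
travel [0.13   0.0054 0.1858] angular [-0.0028  0.0029  0.0021] rows 4.0
(array([ 0.7259,  0.6235, -0.9148,  2.0946, -0.5157,  0.6497,  0.3618]), np.float64(1.952409669436772e-05))
```

View pics/z_w.png

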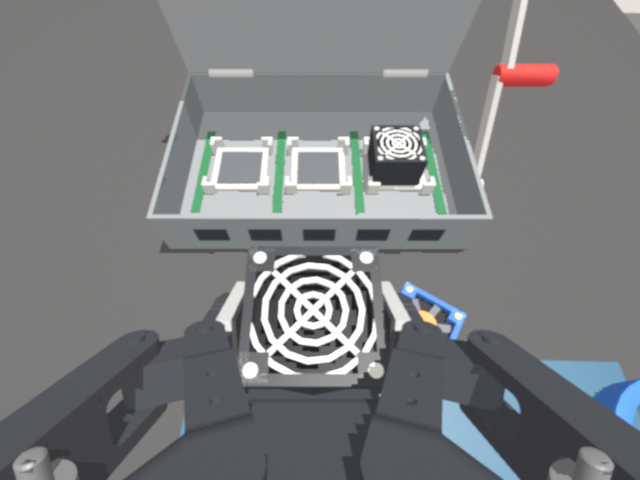

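```bash
python3 - <<'E'
from plan import *
print(onz('wrist',399,144,.046), proj('wrist',[.452,.2243,.008]))
im=cv2.imread('pics/z_w.png')
cv2.imwrite('pics/z_wc.png',cv2.resize(im[110:230,190:450],None,fx=3,fy=3,interpolation=cv2.INTER_CUBIC))
E
```

```text
[0.5359 0.2237 0.046 ] [317.5816 166.8621]
```

View pics/z_wc.png

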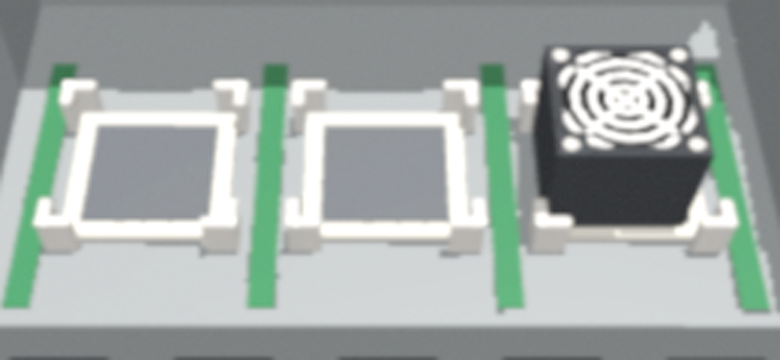

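>>> step_arm:
  travel:
    - [0, 0.004, 0]
    - [0.066, 0.004, 0.09]
    - [0.13, 0.004, 0.186]
    - [0.13, 0.004, 0.186]
    - [0.13, 0.004, 0.186]
    - [0.13, 0.004, 0.186]
    - [0.13, 0.004, 0.186]
  angular:
    - [0, 0, 0]
    - [0, 0, 0]
    - [-0.003, 0.003, 0.002]
    - [-0.003, 0.003, 0.002]
    - [-0.003, 0.003, 0.002]
    - [-0.003, 0.003, 0.002]
    - [-0.003, 0.003, 0.002]
  hand: [0.7, 0.7, 0.7, 0.7, 0.7, 0.7, 0.7]

```text
t: 32.08
tool_pos: [0.4513, 0.2372, 0.1169]
eef_rot: [-1.742, -1.772, -0.724]
contact_force: [-0.3, 0.6, -2.1]
opening: 0.603
```

```bash
python3 rec.py; python3 - <<'E'
from plan import *
R=tool(91.1,45,-1)
go(R,gp(R,[.4515,0.225,.0325],0))
f=grab_frame('wrist'); cv2.imwrite('pics/aa_w.png',f)
E
```

```text
{'t': 32.075, 'qpos': array([ 0.8459,  0.4131, -1.0363,  2.0666, -0.5894,  0.8427,  0.2804]), 'tool_pos': array([0.4513, 0.2372, 0.1169]), 'eef_rot': array([-1.7419, -1.7719, -0.724 ]), 'contact_force': array([-0.3183,  0.6169, -2.1301]), 'opening': 0.603}
travel [-0.0684 -0.0001  0.0699] angular [ 0.0021 -0.0018 -0.0013] rows 2.0
```

View pics/aa_w.png

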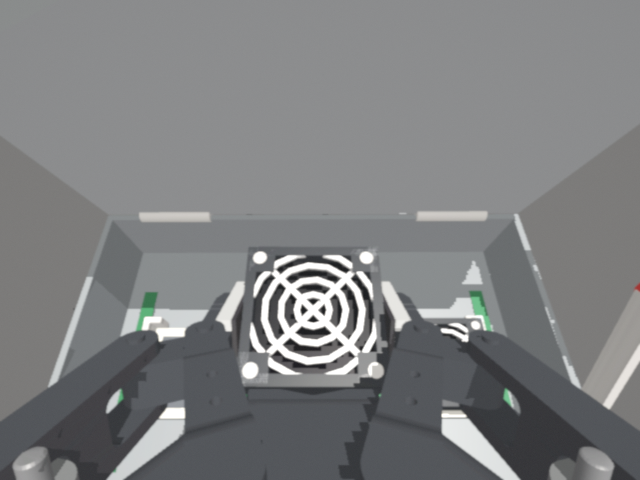

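>>> step_arm:
  travel:
    - [-0.02, -0.002, 0.021]
    - [-0.035, -0.002, 0.036]
    - [-0.047, -0.002, 0.048]
    - [-0.055, -0.002, 0.056]
    - [-0.06, -0.002, 0.061]
    - [-0.064, -0.002, 0.065]
    - [-0.067, -0.002, 0.068]
    - [-0.068, -0.002, 0.07]
    - [-0.068, -0.002, 0.07]
  angular:
    - [0, 0, 0]
    - [0.002, -0.002, -0.001]
    - [0.002, -0.002, -0.001]
    - [0.002, -0.002, -0.001]
    - [0.002, -0.002, -0.001]
    - [0.002, -0.002, -0.001]
    - [0.002, -0.002, -0.001]
    - [0.002, -0.002, -0.001]
    - [0.002, -0.002, -0.001]
  hand: [0.7, 0.7, 0.7, 0.7, 0.7, 0.7, 0.7, 0.7, 0.7]

```text
t: 33.25
tool_pos: [0.4491, 0.2391, 0.0193]
eef_rot: [-1.741, -1.773, -0.721]
contact_force: [0.2, -0.8, -1.5]
opening: 0.604
```

```bash
python3 rec.py; python3 - <<'E'
from plan import *
R=tool(91.1,45,-1)
go(R,gp(R,[.4495,0.225,.0325],0))
f=grab_frame('wrist'); cv2.imwrite('pics/ab_w.png',f)
E
```

```text
{'t': 33.25, 'qpos': array([ 0.7391,  0.6262, -0.9305,  2.1005, -0.5052,  0.6451,  0.3517]), 'tool_pos': array([0.4491, 0.2391, 0.0193]), 'eef_rot': array([-1.7408, -1.7733, -0.7211]), 'contact_force': array([ 0.1979, -0.8493, -1.4966]), 'opening': 0.604}
travel [-0.0006  0.0001 -0.0003] angular [-0.0001 -0.0007 -0.0007] rows 1.0
```

View pics/ab_w.png

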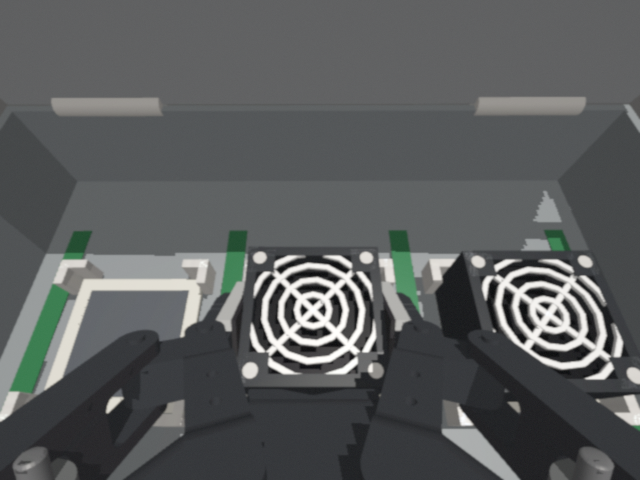

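>>> step_arm:
  travel:
    - [-0.001, 0, 0.001]
    - [-0.001, 0, 0.001]
    - [-0.001, 0, 0.001]
    - [-0.001, 0, 0.001]
    - [-0.001, 0, 0.001]
    - [-0.001, 0, 0.001]
  angular:
    - [0, 0, 0]
    - [0, 0, 0]
    - [0, 0, 0]
    - [0, 0, 0]
    - [0, 0, 0]
    - [0, 0, 0]
  hand: [0.7, 0.7, 0.38, 0.34, 0.31, 0.3]

```text
t: 34.05
tool_pos: [0.4489, 0.2391, 0.0177]
eef_rot: [-1.741, -1.773, -0.721]
contact_force: [-0.5, 0.3, -0.4]
opening: 0.699
```

```bash
python3 rec.py; python3 - <<'E'
from plan import *
f=grab_frame('wrist'); cv2.imwrite('pics/ac_w.png',f)
E
```

```text
{'t': 34.05, 'qpos': array([ 0.7377,  0.6296, -0.9287,  2.1008, -0.504 ,  0.6424,  0.353 ]), 'tool_pos': array([0.4489, 0.2391, 0.0177]), 'eef_rot': array([-1.7407, -1.7732, -0.7208]), 'contact_force': array([-0.499 ,  0.2713, -0.3918]), 'opening': 0.699}
```

View pics/ac_w.png

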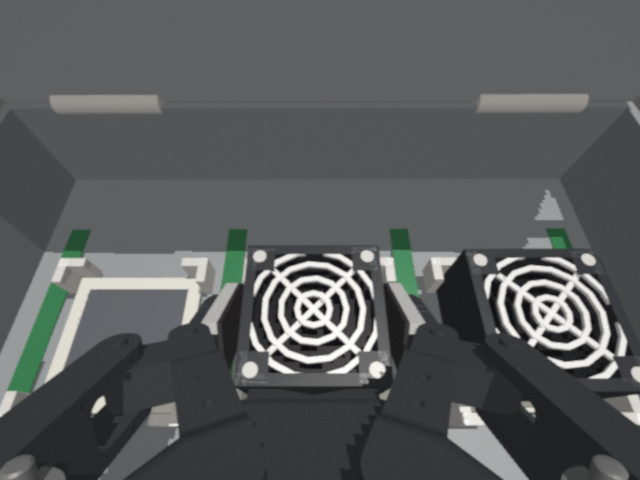

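Released cleanly with no force. Lift straight up, then back away.

>>> step_arm:
  travel:
    - [0.004, 0, -0.004]
    - [0.02, 0, -0.02]
    - [0.05, 0, -0.05]
    - [0.09, 0, -0.09]
    - [0.12, 0, -0.13]
    - [0.12, 0, -0.19]
    - [0.12, 0, -0.25]
    - [0.12, 0, -0.25]
  angular:
    - [0, 0, 0]
    - [0, 0, 0]
    - [0, 0, 0]
    - [0, 0, 0]
    - [0, 0, 0]
    - [0, 0, 0]
    - [0, 0, 0]
    - [0, 0, 0]
  hand: [0.3, 0.3, 0.3, 0.3, 0.3, 0.3, 0.3, 0.3]

```text
t: 35.1
tool_pos: [0.453, 0.1439, 0.2814]
eef_rot: [-1.748, -1.773, -0.725]
contact_force: [0.2, -0.2, -1.0]
opening: 0.703
```

```bash
python3 rec.py; python3 - <<'E'
from plan import *
f=grab_frame('wrist'); cv2.imwrite('pics/ad_w.png',f)
f=grab_frame('top'); cv2.imwrite('pics/ad_t.png',f)
f=grab_frame('side'); cv2.imwrite('pics/ad_s.png',f)
E
```

```text
{'t': 35.1, 'qpos': array([ 1.1624,  0.1164, -1.0857,  1.8869, -0.6975,  1.3465,  0.3033]), 'tool_pos': array([0.453 , 0.1439, 0.2814]), 'eef_rot': array([-1.7477, -1.7735, -0.7248]), 'contact_force': array([ 0.2   , -0.2003, -0.9911]), 'opening': 0.703}
```

View pics/ad_w.png

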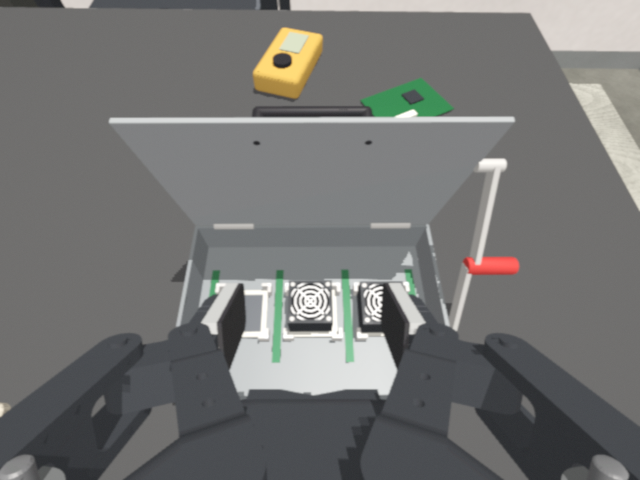

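View pics/ad_t.png

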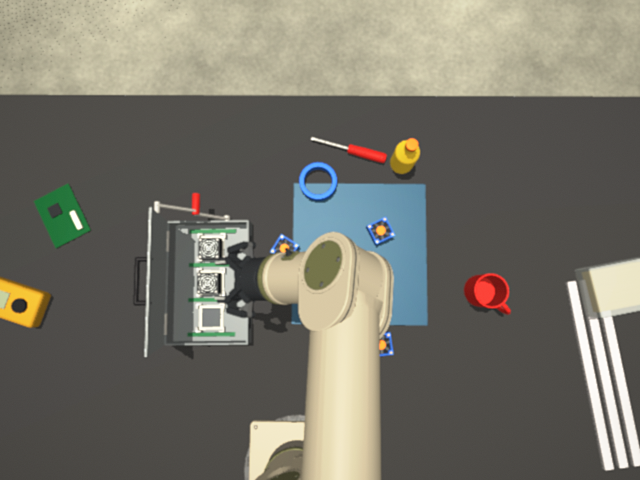

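```bash
python3 - <<'E'
from plan import *
ims={n:cv2.imread(f'pics/ad_{n[0]}.png') for n in ('wrist','top','side')}
pt={}
for n,lim in (('wrist',(440,540,240,290)),('top',(185,210,185,220))):
    f=ims[n]; b,g,r=[f[...,i].astype(int) for i in range(3)]
    m=(r>130)&(g<70)&(b<70); u0,u1,v0,v1=lim
    ys,xs=np.nonzero(m[v0:v1,u0:u1]); xs+=u0; ys+=v0
    print(n,xs.min(),xs.max(),ys.min(),ys.max(),len(xs)); pt[n]=((xs.min()+xs.max())/2,(ys.min()+ys.max())/2)
print(tri('top',pt['top'],'wrist',pt['wrist']))
print('fans',onz('top',209,247,.046),onz('top',208.5,283.5,.046), onz('wrist',310.5,300,.046))
E
```

```text
wrist 464 513 258 273 111
top 192 199 193 214 145
(array([0.6344, 0.2494, 0.0997]), np.float64(0.006130529288605674))
fans [0.5368 0.2242 0.046 ] [0.4472 0.2222 0.046 ] [0.4454 0.2296 0.046 ]
```

```bash
python3 - <<'E'
from plan import *
im=cv2.imread('pics/ad_t.png')
cv2.imwrite('pics/ad_tc.png',cv2.resize(im[190:350,130:270],None,fx=4,fy=4,interpolation=cv2.INTER_CUBIC)[:600])
E
```

```text
(no output)
```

View pics/ad_tc.png

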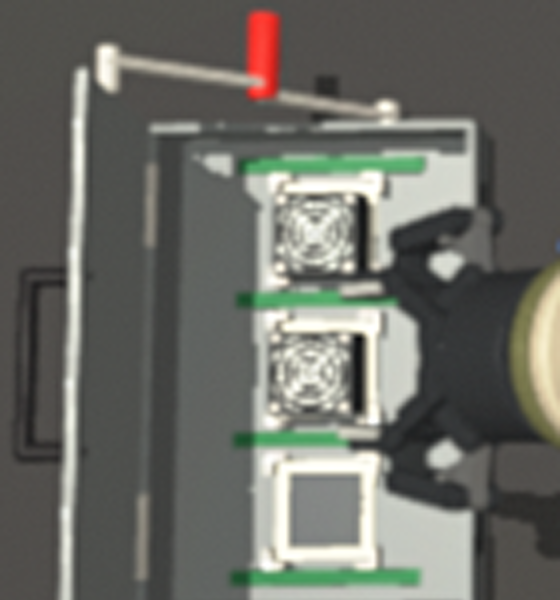

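```bash
python3 - <<'E'
from ik import *
R=tool(91.1,35,-1); K=np.array([.634,.2465,.107]); z=R[:,2]
s=arm.state(); q=s['qpos']
for d in (.06,.009,-.03): 
    q,e=ik(R,K-z*d,q); print(d,K-z*d,q,round(e,5))
go(R,K-z*.06)
E
```

```text
0.06 [0.6349 0.1974 0.1414] [ 0.6553  0.7639 -0.8305  1.5793 -0.494   1.0503  0.267 ] 3e-05
0.009 [0.6341 0.2391 0.1122] [ 0.5952  0.8026 -0.831   1.6022 -0.495   0.9591  0.2672] 0.0
-0.03 [0.6335 0.2711 0.0898] [ 0.546   0.8368 -0.8296  1.6119 -0.4951  0.8917  0.267 ] 0.0
travel [-0.0645  0.1859  0.1292] angular [-0.0016  0.1741 -0.0009] rows 4.0
```

>>> step_arm:
  travel:
    - [0, 0.05, 0]
    - [0, 0.11, 0.01]
    - [-0.02, 0.16, 0.05]
    - [-0.04, 0.186, 0.1]
    - [-0.0645, 0.186, 0.129]
    - [-0.0645, 0.186, 0.129]
    - [-0.0645, 0.186, 0.129]
    - [-0.0645, 0.186, 0.129]
  angular:
    - [0, 0, 0]
    - [0, 0.05, 0]
    - [0, 0.1, 0]
    - [-0.002, 0.174, -0.001]
    - [-0.002, 0.174, -0.001]
    - [-0.002, 0.174, -0.001]
    - [-0.002, 0.174, -0.001]
    - [-0.002, 0.174, -0.001]
  hand: [0.6, 1, 1, 1, 1, 1, 1, 1]

```text
t: 36.25
tool_pos: [0.6366, 0.1962, 0.1447]
eef_rot: [-1.626, -1.659, -0.85]
contact_force: [-0.2, -0.4, 0.3]
opening: -0.001
```

```bash
python3 rec.py; python3 - <<'E'
from plan import *
f=grab_frame('wrist'); cv2.imwrite('pics/ae_w.png',f)
R=tool(91.1,35,-1); K=np.array([.634,.2465,.107]); z=R[:,2]
go(R,K-z*.009); go(R,K+z*.03)
print(proj('wrist',K))
E
```

```text
{'t': 36.25, 'qpos': array([ 0.7268,  0.8179, -0.9485,  1.5727, -0.3814,  1.0288,  0.1924]), 'tool_pos': array([0.6366, 0.1962, 0.1447]), 'eef_rot': array([-1.626 , -1.6587, -0.8503]), 'contact_force': array([-0.2162, -0.3712,  0.2608]), 'opening': -0.001}
travel [-0.0015 -0.0018  0.0539] angular [0.0038 0.0008 0.0023] rows 1.0
travel [-0.0015 -0.002   0.0929] angular [0.0038 0.0008 0.0023] rows 2.0
[310.0337 258.0554]
```

View pics/ae_w.png

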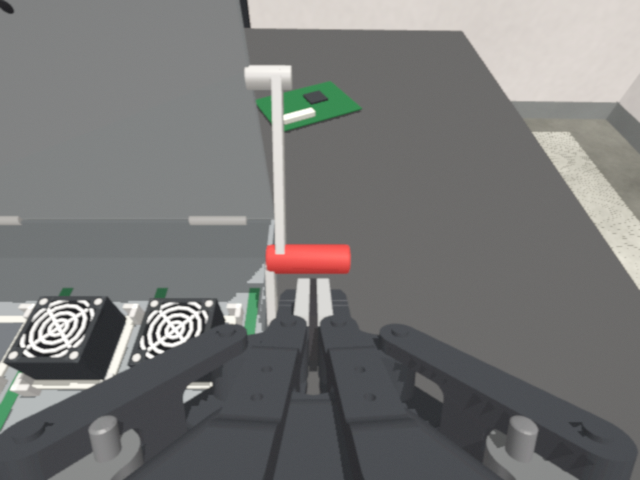

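>>> step_arm:
  travel:
    - [0, -0.001, 0.03]
    - [-0.001, -0.002, 0.05]
    - [-0.001, -0.002, 0.06]
    - [-0.001, -0.002, 0.068]
    - [-0.001, -0.002, 0.076]
    - [-0.001, -0.002, 0.084]
    - [-0.001, -0.002, 0.092]
    - [-0.001, -0.002, 0.1]
    - [-0.001, -0.002, 0.1]
    - [-0.001, -0.002, 0.1]
  angular:
    - [0, 0, 0]
    - [0, 0, 0]
    - [0, 0, 0]
    - [0, 0, 0]
    - [0, 0, 0]
    - [0, 0, 0]
    - [0, 0, 0]
    - [0, 0, 0]
    - [0, 0, 0]
    - [0, 0, 0]
  hand: [1, 1, 1, 1, 1, 1, 1, 1, 1, 1]

```text
t: 37.55
tool_pos: [0.6335, 0.2747, 0.0827]
eef_rot: [-1.631, -1.657, -0.847]
contact_force: [-1.9, -7.4, -0.0]
opening: -0.003
```

```bash
python3 rec.py; python3 - <<'E'
from plan import *
f=grab_frame('wrist'); cv2.imwrite('pics/af_w.png',f)
f=grab_frame('top'); cv2.imwrite('pics/af_t.png',cv2.resize(f[180:360,110:290],None,fx=3,fy=3))
E
```

```text
{'t': 37.55, 'qpos': array([ 0.6021,  0.8987, -0.9299,  1.6135, -0.3718,  0.8516,  0.1889]), 'tool_pos': array([0.6335, 0.2747, 0.0827]), 'eef_rot': array([-1.6306, -1.6565, -0.847 ]), 'contact_force': array([-1.8642, -7.3908, -0.0081]), 'opening': -0.003}
```

View pics/af_w.png

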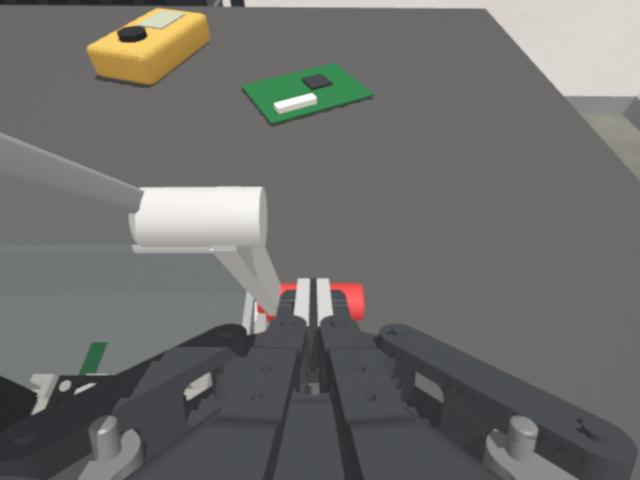

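View pics/af_t.png

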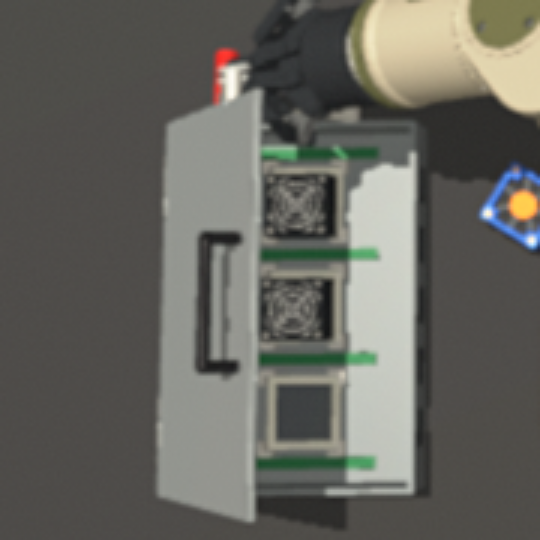

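>>> step_arm:
  travel:
    - [0, 0.005, -0.02]
    - [0, 0.02, -0.05]
    - [0, 0.03, -0.1]
    - [0, 0.03, -0.15]
    - [0, 0.03, -0.2]
    - [0, 0.03, -0.2]
  angular:
    - [0, 0, 0]
    - [0, 0, 0]
    - [0, 0, 0]
    - [0, 0, 0]
    - [0, 0, 0]
    - [0, 0, 0]
  hand: [1, 1, 1, 1, 1, 1]

```text
t: 38.4
tool_pos: [0.6679, 0.1092, 0.2004]
eef_rot: [-1.634, -1.656, -0.853]
contact_force: [0.1, 0.1, 0.1]
opening: -0.001
```

```bash
python3 rec.py; python3 - <<'E'
from plan import *
f=grab_frame('wrist'); cv2.imwrite('pics/ag_w.png',f)
f=grab_frame('side'); cv2.imwrite('pics/ag_s.png',f)
f=grab_frame('top'); cv2.imwrite('pics/ag_t.png',cv2.resize(f[180:360,110:290],None,fx=3,fy=3))
E
```

```text
{'t': 38.4, 'qpos': array([ 0.7783,  0.8076, -0.9197,  1.4072, -0.3655,  1.234 ,  0.1741]), 'tool_pos': array([0.6679, 0.1092, 0.2004]), 'eef_rot': array([-1.6339, -1.6556, -0.8529]), 'contact_force': array([0.1129, 0.0652, 0.0719]), 'opening': -0.001}
```

View pics/ag_w.png

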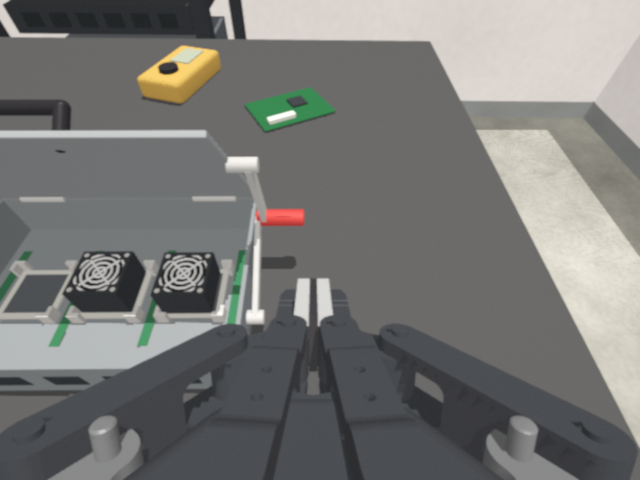

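View pics/ag_t.png

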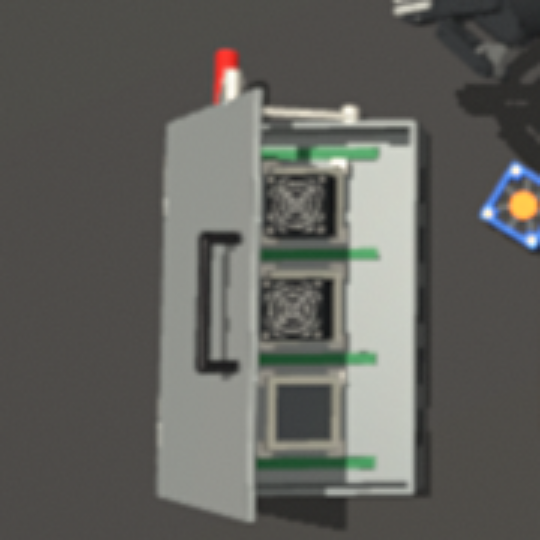

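View pics/ag_s.png

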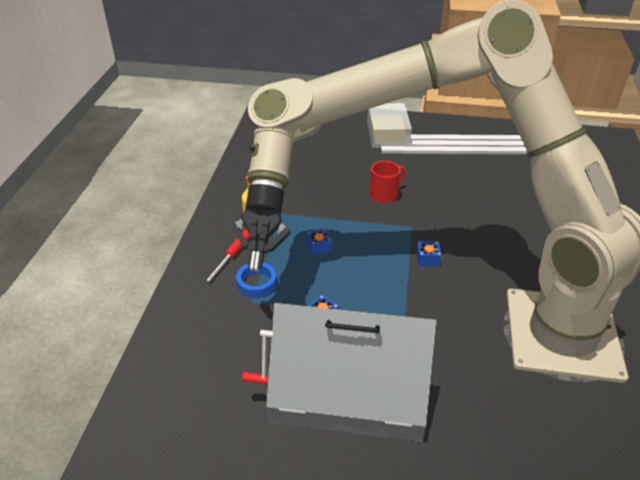

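```bash
python3 - <<'E'
from plan import *
for (u,v) in [(262,92),(254,520)]:
    o,d=ray('top',u/3+110-.3,v/3+180-.3)
    for z in np.arange(.1,.26,.01):
        p=o+d*(z-o[2])/d[2]; ch=.324+(p[0]-.452)*.019
        R=np.hypot(p[1]-ch,z-.056); 
        if abs(R-.2)<.012: print(p.round(3),round(R,4),np.degrees(np.arctan2(z-.056,ch-p[1])).round(1))
E
```

```text
[0.601 0.211 0.21 ] 0.1927 53.0
[0.599 0.208 0.22 ] 0.2024 54.1
[0.302 0.205 0.21 ] 0.193 53.0
[0.304 0.202 0.22 ] 0.2027 54.0
```

```bash
python3 - <<'E'
from ik import *
R=tool(91.1,90,-1)
q=arm.state()['qpos']
q,e=ik(R,[.545,.29,.33],q); print(q,e)
q,e=ik(R,[.545,.29,.22],q); print(q,e)
q,e=ik(R,[.545,.161,.057],q); print(q,e)
go(R,[.545,.29,.33])
E
```

```text
[ 0.0483  0.3997 -0.8521  1.2813  0.2973  1.5882 -0.7384] 6.465359982264185e-05
[ 0.0641  0.4433 -0.8377  1.4644  0.3306  1.3802 -0.7686] 1.1863035297799105e-05
[ 0.2623  0.4903 -0.773   1.7666  0.3901  1.0446 -0.6328] 2.0463690216723315e-05
travel [ 0.2095 -0.1164  0.0697] angular [ 0.0007 -0.9602 -0.0001] rows 6.0
```

>>> step_arm:
  travel:
    - [0.05, 0, -0.035]
    - [0.1, 0, -0.07]
    - [0.12, -0.01, -0.07]
    - [0.15, -0.05, -0.03]
    - [0.18, -0.09, 0.02]
    - [0.2095, -0.1164, 0.07]
    - [0.2095, -0.1164, 0.07]
    - [0.2095, -0.1164, 0.07]
    - [0.2095, -0.1164, 0.07]
    - [0.2095, -0.1164, 0.07]
  angular:
    - [0, 0, 0]
    - [0, -0.1, 0]
    - [0, -0.25, 0]
    - [0, -0.4, 0]
    - [0, -0.58, 0]
    - [0, -0.75, 0]
    - [0, -0.92, 0]
    - [0, -0.96, 0]
    - [0, -0.96, 0]
    - [0, -0.96, 0]
  hand: [1, 1, 1, 1, 1, 1, 1, 1, 1, 1]

```text
t: 39.8
tool_pos: [0.5465, 0.2878, 0.3295]
eef_rot: [-2.204, -2.238, -0.001]
contact_force: [-0.3, -1.0, -0.0]
opening: -0.007
```

```bash
python3 rec.py; python3 - <<'E'
from plan import *
f=grab_frame('wrist'); cv2.imwrite('pics/ah_w.png',f)
s=arm.state();R0=Ro.from_rotvec(s['eef_rot']).as_matrix();R=tool(91.1,90,-1)
go(R,[.545,.282,.222])
H=np.array([.326,.056])
ref=(R,np.array([.545,.282,.222]))
for th in (54,48,42,36,30,24,18,12,6,0):
    t=np.radians(th);u=np.array([-np.cos(t),np.sin(t)]);n=np.array([np.sin(t),np.cos(t)])
    p=H+.165*u+(.011*np.sin(t)+.001)*n
    print(th,p.round(3),(R.T@(np.array([.545,*p])-ref[1])).round(3))
E
```

```text
{'t': 39.8, 'qpos': array([ 0.049 ,  0.3985, -0.846 ,  1.282 ,  0.2945,  1.5861, -0.7364]), 'tool_pos': array([0.5465, 0.2878, 0.3295]), 'eef_rot': array([-2.2044, -2.238 , -0.0009]), 'contact_force': array([-0.3376, -1.0316, -0.0244]), 'opening': -0.007}
travel [-0.0055 -0.0018  0.1077] angular [ 0.0005 -0.0004 -0.0048] rows 2.0
54 [0.237 0.195] [-0.045 -0.001  0.027]
48 [0.222 0.185] [-0.06  -0.001  0.037]
42 [0.209 0.173] [-0.073 -0.001  0.049]
36 [0.197 0.159] [-0.085 -0.002  0.063]
30 [0.186 0.144] [-0.096 -0.002  0.078]
24 [0.177 0.128] [-0.104 -0.002  0.094]
18 [0.17  0.111] [-0.112 -0.002  0.111]
12 [0.165 0.094] [-0.117 -0.002  0.128]
6 [0.162 0.075] [-0.12  -0.002  0.147]
0 [0.161 0.057] [-0.121 -0.002  0.165]
```

View pics/ah_w.png

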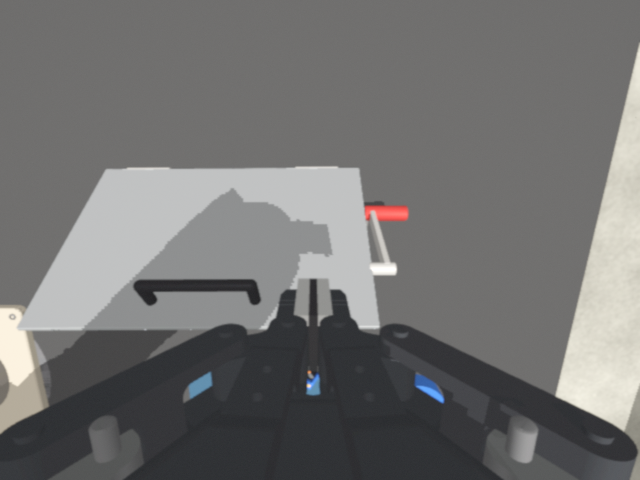

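>>> step_arm:
  travel:
    - [-0.002, 0.006, 0.04]
    - [-0.0055, 0.012, 0.08]
    - [-0.0055, 0.012, 0.107]
    - [-0.0055, 0.012, 0.107]
    - [-0.0055, 0.012, 0.107]
  angular:
    - [0, 0, 0]
    - [0, 0, 0]
    - [0, 0, -0.005]
    - [0, 0, -0.005]
    - [0, 0, -0.005]
  hand: [1, 1, 1, 1, 1]

```text
t: 40.48
tool_pos: [0.5586, 0.2838, 0.2247]
eef_rot: [2.197, 2.244, 0.004]
contact_force: [-0.4, -0.3, -0.4]
opening: -0.0
```

```bash
python3 rec.py
```

```text
{'t': 40.475, 'qpos': array([ 0.0653,  0.4567, -0.8265,  1.4348,  0.3366,  1.393 , -0.7469]), 'tool_pos': array([0.5586, 0.2838, 0.2247]), 'eef_rot': array([2.1972, 2.2442, 0.004 ]), 'contact_force': array([-0.3696, -0.2801, -0.3653]), 'opening': -0.0}
```

>>> step_arm:
  travel:
    - [-0.022, 0, 0.014]
    - [-0.045, 0, 0.028]
    - [-0.053, 0, 0.033]
    - [-0.06, 0, 0.038]
    - [-0.067, 0, 0.044]
    - [-0.073, 0, 0.05]
    - [-0.079, 0, 0.057]
    - [-0.085, 0, 0.064]
    - [-0.091, 0, 0.071]
    - [-0.096, 0, 0.079]
    - [-0.096, 0, 0.079]
  angular:
    - [0, 0, 0]
    - [0, 0, 0]
    - [0, 0, 0]
    - [0, 0, 0]
    - [0, 0, 0]
    - [0, 0, 0]
    - [0, 0, 0]
    - [0, 0, 0]
    - [0, 0, 0]
    - [0, 0, 0]
    - [0, 0, 0]
  hand: [1, 1, 1, 1, 1, 1, 1, 1, 1, 1, 1]

```text
t: 41.85
tool_pos: [0.5595, 0.1872, 0.1431]
eef_rot: [2.197, 2.246, -0.002]
contact_force: [-0.9, 0.1, 0.0]
opening: 0.003
```

```bash
python3 rec.py; python3 - <<'E'
from plan import *
f=grab_frame('wrist'); cv2.imwrite('pics/ai_w.png',f)
f=grab_frame('side'); cv2.imwrite('pics/ai_s.png',f[250:480,150:480])
E
```

```text
{'t': 41.85, 'qpos': array([ 0.2348,  0.4361, -0.8007,  1.633 ,  0.33  ,  1.2148, -0.6139]), 'tool_pos': array([0.5595, 0.1872, 0.1431]), 'eef_rot': array([ 2.1966,  2.2458, -0.0023]), 'contact_force': array([-0.8787,  0.0677,  0.0212]), 'opening': 0.003}
```

View pics/ai_w.png

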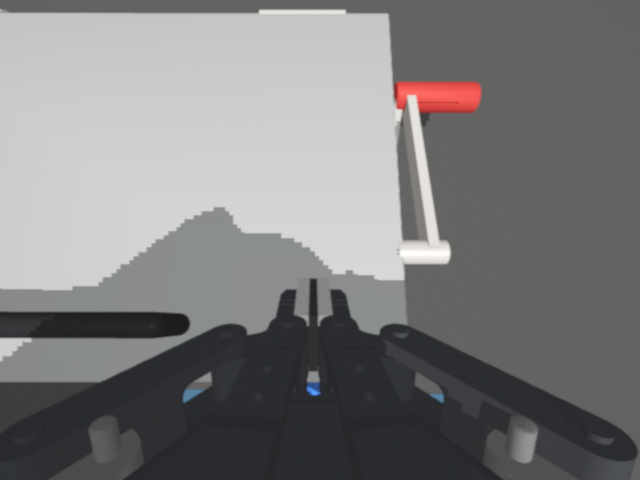

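View pics/ai_s.png

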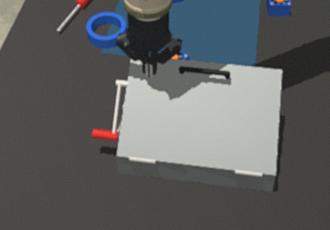

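>>> step_arm:
  travel:
    - [-0.004, 0, 0.008]
    - [-0.008, 0, 0.016]
    - [-0.012, 0, 0.024]
    - [-0.016, 0, 0.033]
    - [-0.019, 0, 0.042]
    - [-0.021, 0, 0.05]
    - [-0.023, 0, 0.059]
    - [-0.024, 0, 0.067]
    - [-0.025, 0, 0.074]
    - [-0.025, 0, 0.08]
    - [-0.025, 0, 0.083]
    - [-0.025, 0, 0.083]
  angular:
    - [0, 0, 0]
    - [0, 0, 0]
    - [0, 0, 0]
    - [0, 0, 0]
    - [0, 0, 0]
    - [0, 0, 0]
    - [0, 0, 0]
    - [0, 0, 0]
    - [0, 0, 0]
    - [0, 0, 0]
    - [0, 0, 0]
    - [0, 0, 0]
  hand: [1, 1, 1, 1, 1, 1, 1, 1, 1, 1, 1, 1]

```text
t: 43.45
tool_pos: [0.5608, 0.1631, 0.0612]
eef_rot: [2.195, 2.246, 0.001]
contact_force: [-0.3, -0.7, -0.1]
opening: 0.001
```

```bash
python3 rec.py; python3 - <<'E'
from plan import *
f=grab_frame('wrist'); cv2.imwrite('pics/aj_w.png',f)
f=grab_frame('side'); cv2.imwrite('pics/aj_s.png',cv2.resize(f[250:480,200:480],None,fx=2,fy=2))
E
```

```text
{'t': 43.45, 'qpos': array([ 0.2436,  0.5115, -0.757 ,  1.7231,  0.3953,  1.0649, -0.6221]), 'tool_pos': array([0.5608, 0.1631, 0.0612]), 'eef_rot': array([2.1953, 2.2458, 0.001 ]), 'contact_force': array([-0.2557, -0.6901, -0.1032]), 'opening': 0.001}
```

View pics/aj_s.png

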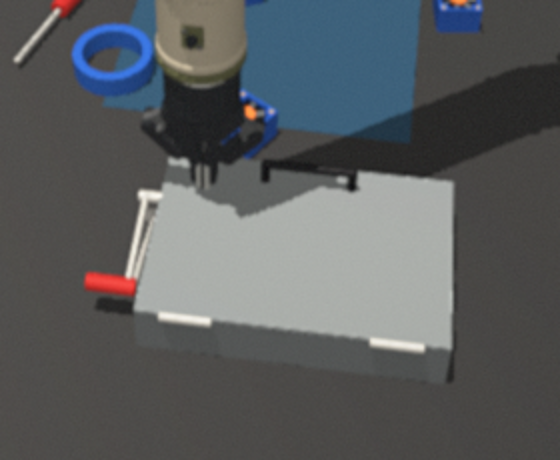

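>>> step_arm:
  travel:
    - [0, 0, 0.002]
    - [0, 0, 0.004]
    - [0, 0, 0.004]
  angular:
    - [0, 0, 0]
    - [0, 0, 0]
    - [0, 0, 0]
  hand: [1, 1, 1]

```text
t: 43.92
tool_pos: [0.5611, 0.1633, 0.0608]
eef_rot: [2.194, 2.244, 0.0]
contact_force: [-16.6, -8.0, 41.0]
opening: -0.003
```

>>> step_arm:
  travel:
    - [0, 0, 0.002]
    - [0, 0, 0.004]
    - [0, 0, 0.004]
  angular:
    - [0, 0, 0]
    - [0, 0, 0]
    - [0, 0, 0]
  hand: [1, 1, 1]

```text
t: 44.3
tool_pos: [0.5613, 0.1633, 0.0604]
eef_rot: [2.193, 2.242, -0.001]
contact_force: [-33.2, -14.4, 80.4]
opening: -0.001
```

>>> step_arm:
  travel:
    - [0, 0, -0.006]
    - [0, 0, -0.02]
    - [0, 0, -0.06]
    - [0, 0, -0.12]
    - [0, 0, -0.18]
    - [0, 0, -0.22]
    - [0, 0, -0.22]
  angular:
    - [0, 0, 0]
    - [0, 0, 0]
    - [0, 0, 0]
    - [0, 0, 0]
    - [0, 0, 0]
    - [0, 0, 0]
    - [0, 0, 0]
  hand: [1, 1, 1, 1, 1, 1, 1]

```text
t: 45.18
tool_pos: [0.5617, 0.1642, 0.2768]
eef_rot: [2.193, 2.244, 0.009]
contact_force: [0.0, 0.3, -0.6]
opening: -0.001
```

```bash
python3 rec.py; python3 - <<'E'
from plan import *
f=grab_frame('wrist'); cv2.imwrite('pics/ak_w.png',f)
f=grab_frame('top'); cv2.imwrite('pics/ak_t.png',cv2.resize(f[130:370,100:420],None,fx=2,fy=2))
f=grab_frame('side'); cv2.imwrite('pics/ak_s.png',f)
E
```

```text
{'t': 45.175, 'qpos': array([ 0.3045,  0.323 , -0.8354,  1.4724,  0.2412,  1.4454, -0.5107]), 'tool_pos': array([0.5617, 0.1642, 0.2768]), 'eef_rot': array([2.1933, 2.2443, 0.0089]), 'contact_force': array([ 0.0384,  0.3395, -0.6337]), 'opening': -0.001}
```

View pics/ak_w.png

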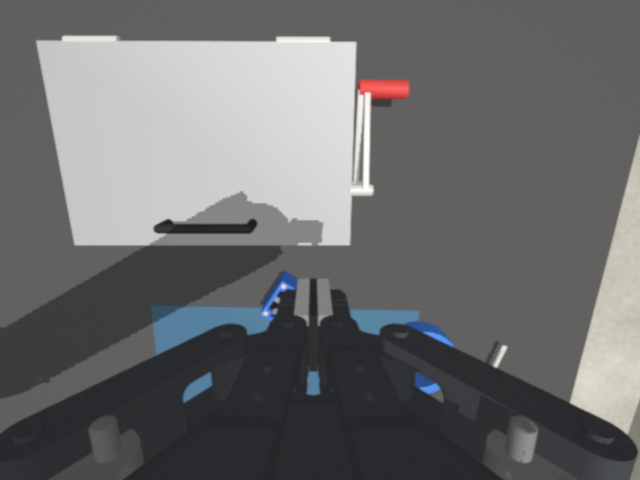

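View pics/ak_s.png

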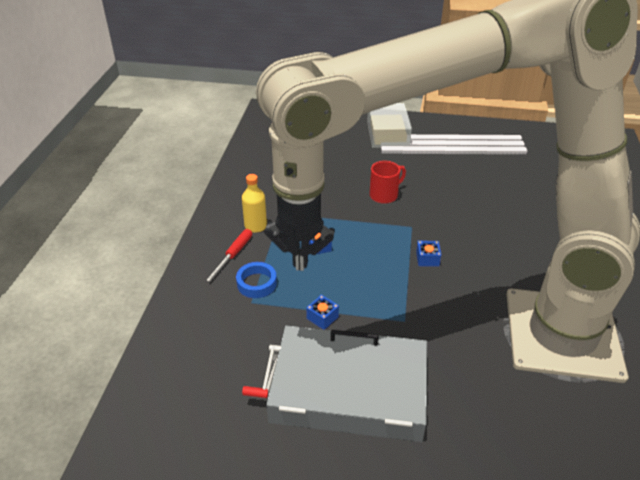

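View pics/ak_t.png

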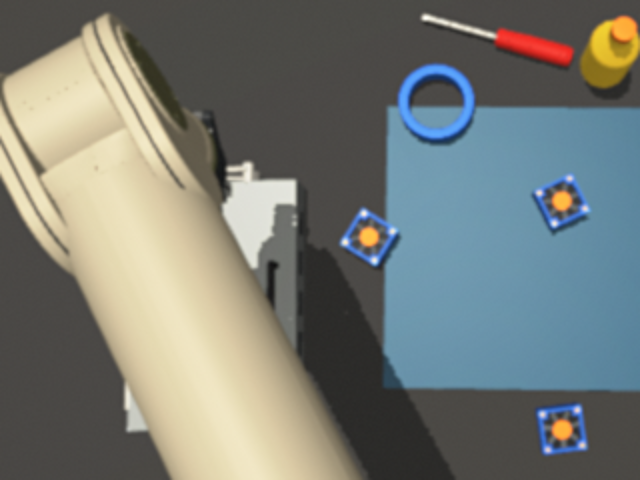

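```bash
python3 - <<'E'
from plan import *
print(onz('wrist',351,244.5,.061),onz('wrist',75,244.5,.061), tri('wrist',(351,244.5),'side',(287,328)), tri('wrist',(75,244.5),'side',(428,337)))
for z in (.056,.061,.07,.08):
  print(z,proj('side',[.6038,.1271,z]),proj('side',[.3037,.1214,z]))
im=cv2.imread('pics/ak_s.png'); cv2.imwrite('pics/ak_sc.png',cv2.resize(im[310:440,240:440],None,fx=4,fy=4,interpolation=cv2.INTER_CUBIC))
E
```

```text
[0.6022 0.1269 0.061 ] [0.3039 0.1199 0.061 ] (array([0.6034, 0.1218, 0.0438]), np.float64(0.0019319077697700908)) (array([0.3042, 0.119 , 0.0649]), np.float64(0.005294049391464376))
0.056 [285.6848 326.0571] [426.9331 341.662 ]
0.061 [285.6074 324.5081] [427.2083 340.1136]
0.07 [285.467  321.7009] [427.7074 337.3066]
0.08 [285.3096 318.5523] [428.2672 334.1578]
```

View pics/ak_sc.png

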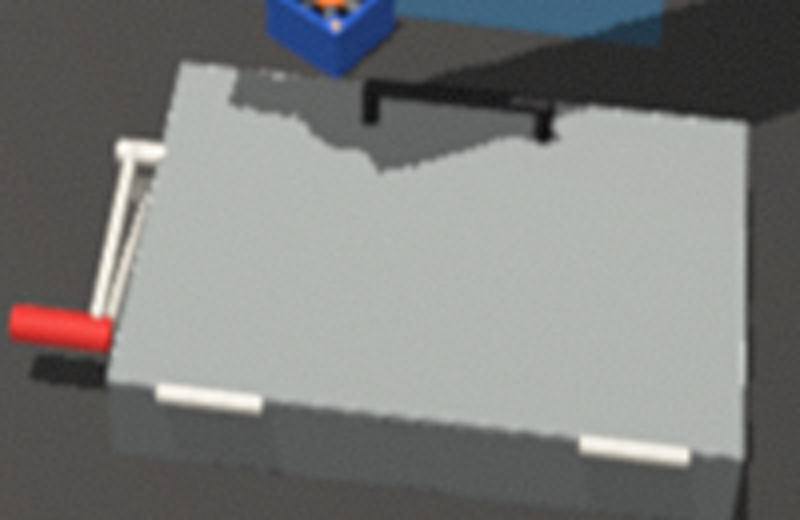

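```bash
python3 - <<'E'
from workcell import arm
print(arm.state()['t'], arm.state()['contact_force']); print(arm.job_done())
E
```

```text
45.325 [-0.00165756 -0.31403348  0.03770793]
the job is handed in; nothing more can be done
None
```

I found two fans, turned both over with one regrasp each, and set them guard up in bay2 and bay1. I then pushed the red knee to break the stay, closed the lid and handed the job in at about 45 s. No verdict was reported.

- **Fans:** in the last views before the lid closed, both were flat with guards up and about 5 mm from their pad centres. The wrist view of the bay1 fan put it about 8 mm off, against 5 mm from the top view; the limit is 12 mm. Nothing could be seen of them once the lid was shut.
- **Lid:** its free-edge corners in the side view match a height of about 58–61 mm, against 61 mm expected when shut. A first rough two-view estimate of one corner gave 44 mm with my coarse pixel pick; after re-reading that corner it agreed.
- **Force:** after the lid met its stop, two small extra presses took the fingertips' reading to about 80 N. That is below the 120 N wrist limit. The 40 N limit covers the arm and gripper body; this load was on the fingertips. I backed off at once.
- **Other objects:** the glue, tape, mug, screwdriver and blue look-alikes appear unmoved in the last pictures. The hand was clear of everything at the end.

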